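# Charge battery packs on a hand-cranked field station

### The job

Get the battery packs on the table charged: lay each one flat and fully down in a bay of its own in the charging station, brass contacts against the bay's brass strips at the far side. When all are in, move the lever to the broad middle mark and, leaving it there, wind the crank clockwise until the dial pointer is in the broad black full sector; do not wind it with the lever anywhere else. Last, pull the lever all the way back to the robot's side (off), with the packs still in their bays, and leave the mug and the spool alone.

Things in the scene. Friction and masses are not known exactly. Their poses are not given: they have to be found in the camera images.
- charger: fixed charging station: aluminium deck 120 (x) by 535 mm (y), 10 thick; origin under it at table level, z up, x away from the robot. In mm: grey housing 100 tall at y 80 to 242, x -75 to 65, crank on top; four bays at y -202 to 54; lever on a 30 high pedestal at y -210 to -290; white dial on a 50 high block behind the bays, x 62 to 162, y -105 to 5
- bay1 (a point): centre of a bay's floor, 10 mm above the table; axes as the station's. Bay open on top, 90 mm long (x), 48 wide (y), bays 64 apart; side and front walls rise 14 mm above the floor, the far (+x) wall with the brass strips 22. A seated pack lies on the floor, contacts at +x, with up to 5 mm of play. Any pack fits any bay
- bay2 (a point): centre of a bay's floor, 10 mm above the table; axes as the station's. Bay open on top, 90 mm long (x), 48 wide (y), bays 64 apart; side and front walls rise 14 mm above the floor, the far (+x) wall with the brass strips 22. A seated pack lies on the floor, contacts at +x, with up to 5 mm of play. Any pack fits any bay
- bay3 (a point): centre of a bay's floor, 10 mm above the table; axes as the station's. Bay open on top, 90 mm long (x), 48 wide (y), bays 64 apart; side and front walls rise 14 mm above the floor, the far (+x) wall with the brass strips 22. A seated pack lies on the floor, contacts at +x, with up to 5 mm of play. Any pack fits any bay
- bay4 (a point): centre of a bay's floor, 10 mm above the table; axes as the station's. Bay open on top, 90 mm long (x), 48 wide (y), bays 64 apart; side and front walls rise 14 mm above the floor, the far (+x) wall with the brass strips 22. A seated pack lies on the floor, contacts at +x, with up to 5 mm of play. Any pack fits any bay
- pack1: battery pack, a grey plastic block 80 mm long (x), 40 mm wide (y), 36 mm tall, about 0.22 kg; origin at the centre of its underside, z up, +x towards the end with two brass contacts. Lies flat on the table, contacts facing either way. May be absent
- pack1_contacts (a point): middle of that pack's contact end face, 40 mm from its centre, at half height (18 mm)
- pack2: battery pack, a grey plastic block 80 mm long (x), 40 mm wide (y), 36 mm tall, about 0.22 kg; origin at the centre of its underside, z up, +x towards the end with two brass contacts. Lies flat on the table, contacts facing either way. May be absent
- pack2_contacts (a point): middle of that pack's contact end face, 40 mm from its centre, at half height (18 mm)
- pack3: battery pack, a grey plastic block 80 mm long (x), 40 mm wide (y), 36 mm tall, about 0.22 kg; origin at the centre of its underside, z up, +x towards the end with two brass contacts. Lies flat on the table, contacts facing either way. May be absent
- pack3_contacts (a point): middle of that pack's contact end face, 40 mm from its centre, at half height (18 mm)
- pack4: battery pack, a grey plastic block 80 mm long (x), 40 mm wide (y), 36 mm tall, about 0.22 kg; origin at the centre of its underside, z up, +x towards the end with two brass contacts. Lies flat on the table, contacts facing either way. May be absent
- pack4_contacts (a point): middle of that pack's contact end face, 40 mm from its centre, at half height (18 mm)
- crank (a joint): angle of the crank in rad, growing clockwise as seen from above; at 0 its arm points to the station's -x (the robot side). Starts between 0 and 2; the dial is full from 16 to the stop at 17.5. Stays where it is left; turns at about 3 N on the handle
- crank_grip (a point): on the crank's handle, 20 mm below its top (155 mm above the table) and 50 mm from the crank's axis. The handle is a rigid upright black paddle, not free to spin on the arm: 28 mm along the arm (its own x), 16 mm across it (y), 50 mm tall (125 to 175 mm above the table)
- crank_axis (a point): on the crank's vertical axis, at the height of crank_grip
- dial_centre (a point): centre of the dial, where the black pointer turns; the pointer moves clockwise with the crank (0.19 rad per rad) from the first thin tick to the broad black sector, which means full
- lever (a joint): angle of the lever in rad: 0 = leaning 0.6 rad towards the robot (-x, off), 0.6 = upright at the broad middle mark (charge), 1.2 = leaning 0.6 rad away (lamp test). Starts between 0.95 and 1.2. Stays where it is left
- lever_tip (a point): centre of the lever's black ball knob (26 mm across) on a 10 mm steel rod, 90 mm from its pivot
- lever_pivot (a point): the lever's pivot, 52 mm above the table; it swings about the station's y axis
- mug: white mug 85 mm tall, 78 mm across, origin at the centre of its underside; a bystander
- spool: metal solder spool 50 mm tall, 64 mm across, origin at the centre of its underside; a bystander
Not all that is in view belongs to the job. Leave any purple or red look-alike of the pack2 alone.

How it is judged:
On the way, in this order (a step that is already met when the one before it is completed fails the run):
1. every pack lies in a bay of its own, contacts to the strips (angle between each of pack1, pack2, pack3, pack4's own z axis and vertical below 0.12 rad and x of each of pack1_contacts, pack2_contacts, pack3_contacts, pack4_contacts in the frame of charger above 0.03 m and (distance between pack1 and bay1 below 0.015 m or distance between pack1 and bay2 below 0.015 m or distance between pack1 and bay3 below 0.015 m or distance between pack1 and bay4 below 0.015 m) and (distance between pack2 and bay1 below 0.015 m or distance between pack2 and bay2 below 0.015 m or distance between pack2 and bay3 below 0.015 m or distance between pack2 and bay4 below 0.015 m) and (distance between pack3 and bay1 below 0.015 m or distance between pack3 and bay2 below 0.015 m or distance between pack3 and bay3 below 0.015 m or distance between pack3 and bay4 below 0.015 m) and (distance between pack4 and bay1 below 0.015 m or distance between pack4 and bay2 below 0.015 m or distance between pack4 and bay3 below 0.015 m or distance between pack4 and bay4 below 0.015 m)), for 0.3 s.
2. the lever is at the middle mark (0.48 to 0.72 rad) (value of joint lever between 0.48 and 0.72 rad), for 0.3 s.
3. the crank is wound until the dial is full (16 rad), the lever at the middle mark and all packs in their bays (all of step 1 and all of step 2 and value of joint crank above 16 rad), for 0.2 s.
At the end, for the whole second after the job is handed in: every pack lies flat (within 0.12 rad) in a bay, the centre of its underside within 15 mm of the bay's floor centre and its contact end towards the brass strips, at rest; the lever is back at the robot's side (under 0.15 rad); the dial is full (crank above 15.8 rad) (all of step 1 and value of joint lever below 0.15 rad and value of joint crank above 15.8 rad and linear speed of each of pack1, pack2, pack3, pack4 below 0.03 m/s); the robot touches nothing.
It fails at once if the crank is wound while the lever is not at the middle mark (value of joint crank between 2.8 and 15.8 rad and (value of joint lever below 0.44 rad or value of joint lever above 0.76 rad)).
It fails at once if the mug is moved by more than 40 mm (distance of mug from where it was at the start of the episode above 0.04 m).
It fails at once if the spool is moved by more than 40 mm (distance of spool from where it was at the start of the episode above 0.04 m).
Of pack1, pack2, pack3, pack4 only 2 to 4 are there at a start; the rules pass over those that are not, and their reading is None.
At some moment in a run one of pack1, pack2, pack3, pack4 may be knocked a few centimetres aside while the robot is not near it.
Once in a run the grip may slacken for a moment while it holds something.
It also fails if it takes over 210 s, if anything falls off the work surface, if the arm or the gripper's body presses on something with over 40 N, if the wrist force passes 120 N, or if a joint passes its speed limit or range.

### The arm

A 7-joint arm with a two-finger parallel gripper is mounted at the origin on the work surface. World frame = base frame: x ahead of the robot, y to its left, z up, the work surface at z = 0. Lengths are in m, angles in rad, forces in N, time in s.
With the tool pointing down it reaches from about 0.4 to 0.85 m from the base axis. Payload 10.4 kg.
Tool frame: the origin (TCP) lies midway between the tips of the shut fingers; the grasp point (between the pads) lies 19 mm behind it; z points along the fingers, y is the line along which they close (so a half turn about z gives the same grasp; the last joint's range is limited). The gripper opens to 87 mm and grips with 3 to 60 N. Pads are 19 mm wide; open, the fingers measure 117 mm over their backs; the gripper's body (75 mm by 190 mm) begins 51 mm behind the grasp point.
Start: joints at [1.269, 0.332, -0.065, 1.46, 0.022, 1.35, -0.088], TCP at [0.172, -0.601, 0.201] pointing down, gripper open.
Joint ranges: [-2.6, 2.6], [-0.5, 2.12], [-1.47, 1.34], [0.16, 2.42], [-1.27, 4.41], [0.06, 2.06], [-2.6, 2.6]. Speed limits (rad/s): [2.22, 2.22, 2.79, 2.79, 3.14, 3.14, 3.14].

### API

Orientations are given as a unit quaternion [w, x, y, z].
In Python, from station import * gives the robot as it stands. The module is installed in compiled form; this text tells all that it offers.
- The arm moves only by the tool step_arm, never from a script. Its argument "targets" is text: rows parted by semicolons, each of 7 numbers parted by spaces: the shift along the tool's x, y, z normalised to -1 to 1, where 1 is 50 mm, then the turn, a rotation vector about the tool's x, y, z normalised to -1 to 1, where 1 is 4 degrees, then the opening, from 0 (shut) to 1 (fully open). A call has 1 to 20 rows; each row shifts and turns the commanded pose from where the row before left it, along the tool's axes as they then stand; what a row does not reach is not made up. A row lasts 1/10 s, in which the tool goes at most 50 mm and 8.59 degrees, less where a joint would pass 70% of its speed; a pose out of reach is approached as far as the arm can. A call with a number of a shift or a turn outside -1 to 1 is refused whole. A call with a gripper value outside its range is refused whole. The fingers move at their own pace and stop on an object; "force" is the grip in N (left out, the last holds). Time passes only in rows, so rows that do not move let the fingers close. It gives the time, the measured TCP pose, the force, the opening and the grip force at its end, in the units of the state.
- read_state(): the state, without advancing time (a new reading comes with each control period).
- read_camera(name): name is "scene" or "side" or "wrist"; returns (picture, depth): 420x560x3 uint8, blue, green, red; 420x560 float32, m along the optical axis (not along the pixel's ray), 0 where there is no reading.
- calibration(name): a dict with "fovy" (degrees; the focal length in pixels is half the picture's height over the tangent of half this angle, whatever the lens; pixels are square), "cx", "cy" (the principal point, pixels), "cam_to_world" (4x4, takes a point from camera to world coordinates). Camera axes: x right, y up, looking along -z (the intrinsics and any distortion apply to the point x, -y, -z); pixel columns grow to the right and rows downward; lengths in m; the calibration is good to about 2 mm. A picture is of the moment at which its call begins: read the wrist's pose just before it. calibration takes no time and is no camera call; for the wrist camera it gives the pose at the moment of the call.
- job_done(): hands the job in; it is judged then, once.
Trained networks look in the newest picture that a camera, given by its name, has taken for a name from the list of things; names that differ only in an ending like _2 or _b are one class to them, and where a whole thing is asked for, a point or a joint stands for the part that bears it (a point fixed in the world has none). Each returns a list of dicts, best first, with "conf" (0 to 1); they miss things now and then, are a little off and sometimes report something else, mostly with a low value. They report only what shows in the picture. A call takes as long as a camera call. They do not tell look-alikes from the thing itself.
- trace(camera, label): "mask" (420x560 bool, what is visible of it) and "location" ([column, row] in pixels, amid what is visible of it).
- tip_of(camera, label): "location" ([column, row] in pixels: a listed point, or the origin of a listed thing).
The state is a dict: "time_s": time; "joint_pos": joint angles; "dq": joint speeds; "joint_torque": joint torques, N m; "position": TCP position; "eef_rot": TCP orientation; "ft_force": force on the tool from outside, world axes, zero at the start; "torque": the same for the moment, N m; "gripper_width": finger opening in m; "grip_force": force on a finger pad.
Only numpy, scipy, OpenCV 4.12 (cv2) and the standard library are available. Lean on these libraries where they do the work, as an engineer would, in place of code of your own. Each camera call takes 0.05 s, during which the arm holds its last target. There are 200 camera calls.

## Working session

There is one attempt and no reset: what is moved stays moved. The work goes in short steps, Python scripts to look and compute and a tool call to move; the robot and the scene stay as the last step left them, time stands still between calls to the robot, and variables do not carry over. Pictures are saved under pics/ and viewed, at most 14 in all, crops included, and the job is handed in when it is done.

Besides the shell and the picture viewer there is one more tool, called after "Call:" as name(argument=value, ...) on one line, values as JSON. step_arm: Moves the arm, as the interface text tells. Its arguments: {"type":"object","properties":{"targets":{"type":"string"},"force":{"type":"number"}},"required":["targets"]}

```bash
mkdir -p pics; python3 - <<'E'
from station import *
import cv2,numpy as np
s=read_state();print(s)
for c in("scene","side"):
    im,d=read_camera(c);cv2.imwrite(f"pics/{c}0.png",im);np.save(f"{c}0.npy",d)
    k=calibration(c);print(c,{a:(np.round(b,3).tolist() if hasattr(b,'__len__') else b) for a,b in k.items()})
E
```

```text
{'time_s': 0.0, 'joint_pos': array([ 1.26943116,  0.33287457, -0.0646956 ,  1.46096017,  0.02161586,
        1.34989998, -0.08851541]), 'dq': array([-0.00011295,  0.00322517,  0.00047184,  0.00137973,  0.00044537,
        0.00020046,  0.00109462]), 'joint_torque': array([-6.78845645e-04, -6.23236799e+01,  2.42968270e-02, -3.89899063e+01,
       -6.15205360e-02,  3.95605504e-02,  1.42398071e-04]), 'position': array([ 0.17184708, -0.6004664 ,  0.20064328]), 'eef_rot': array([-7.08881726e-04,  9.90301336e-01,  1.38934303e-01, -1.42257546e-04]), 'ft_force': array([0.55601867, 0.54533232, 0.35297869]), 'torque': array([0.03403848, 0.00412392, 0.00736657]), 'grip_force': 0.0, 'gripper_width': 0.08676432012376002}
scene {'fovy': 54.204164640297286, 'cx': 280.7318609962107, 'cy': 208.78764806412843, 'cam_to_world': [[0.17, -0.766, 0.62, 1.381], [0.985, 0.142, -0.094, -0.136], [-0.016, 0.627, 0.779, 1.183], [0.0, 0.0, 0.0, 1.0]]}
side {'fovy': 52.90088914657852, 'cx': 275.0918054077873, 'cy': 209.9216797412658, 'cam_to_world': [[-0.945, 0.207, -0.255, 0.304], [-0.328, -0.612, 0.72, 0.762], [-0.007, 0.763, 0.646, 0.793], [0.0, 0.0, 0.0, 1.0]]}
```

View pics/scene0.png

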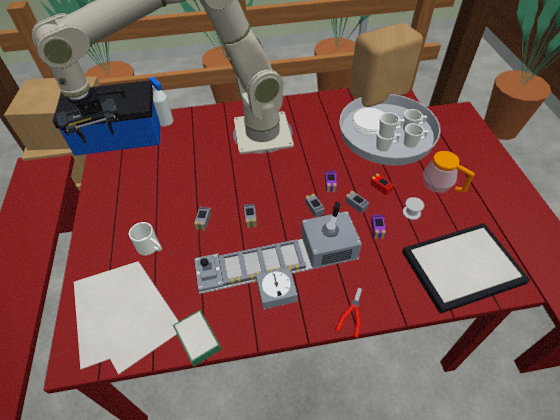

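View pics/side0.png

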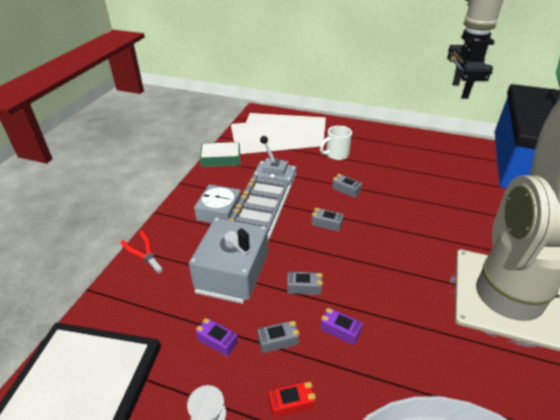

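Four grey packs show in the scene view, at about (203,216), (250,215), (315,205) and (357,201). The purple ones at (330,180) and (378,226) and the red one at (382,184) are look-alikes. The mug is at (144,238) and the spool at (413,208). The lever knob is at (205,262), the crank at (335,210) and the dial at (276,285).

```bash
cat > h.py <<'E'
from station import *
import cv2,numpy as np
from scipy.spatial.transform import Rotation as R
np.set_printoptions(precision=4,suppress=True)
def f(k): return 210/np.tan(np.radians(k["fovy"]/2))
def proj(k,P):
    T=np.linalg.inv(k["cam_to_world"]);p=np.asarray(P)@T[:3,:3].T+T[:3,3]
    return np.stack([k["cx"]+f(k)*p[...,0]/-p[...,2],k["cy"]-f(k)*p[...,1]/-p[...,2]],-1)
def ray(k,uv):
    uv=np.asarray(uv,float);v=np.stack([(uv[...,0]-k["cx"])/f(k),-(uv[...,1]-k["cy"])/f(k),-np.ones(uv.shape[:-1])],-1)
    return v@k["cam_to_world"][:3,:3].T
def at_z(k,uv,z):
    r=ray(k,uv);o=k["cam_to_world"][:3,3];return o+r*((z-o[2])/r[...,2])[...,None]
def cloud(k,d,mask):
    v,u=np.nonzero(mask&(d>0));return k["cam_to_world"][:3,3]+ray(k,np.stack([u,v],-1))*d[v,u][:,None]
def tri(kA,a,kB,b):
    o1,o2=kA["cam_to_world"][:3,3],kB["cam_to_world"][:3,3];r1,r2=ray(kA,a),ray(kB,b)
    t=np.linalg.lstsq(np.stack([r1,-r2],1),o2-o1,rcond=None)[0];p,q=o1+t[0]*r1,o2+t[1]*r2
    return (p+q)/2,np.linalg.norm(p-q)
E
python3 - <<'E'
from h import *
for c in("scene","side"):
    im,d=read_camera(c);k=calibration(c);print(c)
    for l in("pack1","mug","spool","charger","crank"):
        for t in trace(c,l):
            if t["conf"]<.3: continue
            P=cloud(k,d,t["mask"]);
            if len(P)<20: continue
            zt=np.percentile(P[:,2],90);top=P[P[:,2]>zt-.006]
            r=cv2.minAreaRect((top[:,:2]*1000).astype(np.float32))
            m=im[t["mask"]].mean(0);print(l,round(t["conf"],2),np.round(t["location"]),"ztop %.3f"%zt,np.round(r[0]),np.round(r[1]),round(r[2]),"bgr",m.astype(int))
    for l in("pack1","pack1_contacts","bay1","charger","crank_grip","crank_axis","dial_centre","lever_tip","lever_pivot"):
        zz={"pack1_contacts":.018,"bay1":.01,"crank_grip":.155,"crank_axis":.155,"dial_centre":.05,"lever_pivot":.052,"lever_tip":.135}.get(l,0)
        for t in tip_of(c,l):
            if t["conf"]>.3: print(l,round(t["conf"],2),np.round(t["location"],1),at_z(k,t["location"],zz))
E
```

```text
scene
pack1 0.75 [249. 210.] ztop 0.039 [ 463. -111.] [39. 83.] 88 bgr [90 96 99]
pack1 0.75 [377. 223.] ztop 0.038 [594. 323.] [37. 78.] 79 bgr [101  57  94]
pack1 0.63 [316. 202.] ztop 0.039 [460. 126.] [82. 41.] 16 bgr [88 86 87]
pack1 0.61 [356. 203.] ztop 0.039 [472. 283.] [82. 42.] 32 bgr [84 82 85]
pack1 0.59 [203. 218.] ztop 0.038 [ 444. -280.] [40. 82.] 72 bgr [89 93 98]
pack1 0.54 [379. 183.] ztop 0.038 [406. 400.] [82. 43.] 32 bgr [ 21  27 129]
pack1 0.52 [329. 184.] ztop 0.039 [354. 214.] [38. 77.] 80 bgr [105  60  99]
mug 0.71 [139. 237.] ztop 0.082 [ 514. -477.] [81. 74.] 11 bgr [157 163 158]
spool 0.55 [411. 208.] ztop 0.053 [542. 471.] [62. 62.] 88 bgr [164 163 164]
spool 0.31 [203. 218.] ztop 0.039 [ 445. -280.] [40. 81.] 73 bgr [92 95 96]
charger 0.79 [284. 259.] ztop 0.101 [654. -34.] [141. 502.] 4 bgr [143 138 135]
charger 0.31 [249. 214.] ztop 0.039 [ 463. -111.] [39. 83.] 88 bgr [ 86  90 102]
crank 0.52 [330. 218.] ztop 0.173 [592. 161.] [16. 27.] 59 bgr [108 104 106]
pack1 0.84 [316.2 208. ] [0.4594 0.1361 0.    ]
pack1 0.84 [379.4 189.4] [0.4142 0.394  0.    ]
[... 2293 characters left out ...]
0.002  0.01  ]
bay1 0.64 [266.7 194. ] [ 0.6609 -0.172   0.01  ]
bay1 0.61 [259.6 204.8] [ 0.663  -0.1175  0.01  ]
bay1 0.58 [257.  215.2] [ 0.6536 -0.0719  0.01  ]
bay1 0.53 [307.9 213.7] [ 0.5191 -0.1243  0.01  ]
charger 0.88 [250.7 229.6] [ 0.6528 -0.0204 -0.    ]
crank_grip 0.86 [243.5 240.9] [0.5862 0.1706 0.155 ]
crank_axis 0.67 [229.2 222.2] [0.6399 0.1252 0.155 ]
crank_axis 0.57 [240.6 238.7] [0.5947 0.1664 0.155 ]
crank_axis 0.54 [308.1 215.4] [0.4772 0.0454 0.155 ]
dial_centre 0.87 [218.5 194. ] [ 0.773  -0.0803  0.05  ]
lever_tip 0.67 [277.7 341. ] [0.4417 0.3657 0.135 ]
lever_tip 0.48 [267.6 141.4] [ 0.6885 -0.2628  0.135 ]
lever_pivot 0.94 [273.7 163.1] [ 0.6746 -0.276   0.052 ]
```

```bash
cat >> h.py <<'E'
def pose():
    s=read_state();w,x,y,z=s["eef_rot"];M=R.from_quat([x,y,z,w]).as_matrix();return s,np.array(s["position"]),M
def plan(xyz,psi):
    s,p,M=pose();now=np.degrees(np.arctan2(M[1,0],M[0,0]));d=(psi-now+180)%360-180
    c,n=np.cos(np.radians(psi)),np.sin(np.radians(psi));Rt=np.array([[c,n,0],[n,-c,0],[0,0,-1.]])
    rv=R.from_matrix(M.T@Rt).as_rotvec(degrees=True)
    print("t %.1f"%s["time_s"],"pos",p,"psi %.1f"%now,"turn units",rv/4,"(alt z %.1f)"%(-np.sign(d)*-(360-abs(d))/4),"| then shift units",Rt.T@(np.array(xyz)-p)/.05)
E
python3 - <<'E'
from h import *
k=calibration("wrist");s,p,M=pose()
print(k["fovy"],k["cx"],k["cy"]);C=k["cam_to_world"];print("cam in tool",M.T@(C[:3,3]-p));print(M.T@C[:3,:3])
plan([.43,-.27,.24],-18)
# station fit from both clouds
H=[];Dl=[]
for c in("scene","side"):
    im,d=read_camera(c);k=calibration(c);P=cloud(k,d,np.ones(d.shape,bool))
    b=P[(P[:,0]>.5)&(P[:,0]<.9)&(P[:,1]>-.35)&(P[:,1]<.27)]
    for n,z,(x0,x1,y0,y1) in(("housing",.1,(.5,.75,.02,.27)),("dial",.05,(.69,.88,-.2,.05)),("ped",.03,(.58,.74,-.34,-.21)),("deck",.01,(.55,.75,-.33,.08))):
        q=b[(abs(b[:,2]-z-.002)<.004)&(b[:,0]>x0)&(b[:,0]<x1)&(b[:,1]>y0)&(b[:,1]<y1)]
        if len(q)<30: print(n,len(q));continue
        r=cv2.minAreaRect((q[:,:2]*1000).astype(np.float32));print(c,n,len(q),np.round(r[0],1),np.round(r[1],1),round(r[2],1),"z %.4f"%np.median(q[:,2]))
    k2=P[(P[:,2]>.11)&(P[:,0]>.55)&(P[:,0]<.8)&(P[:,1]>-.33)&(P[:,1]<-.2)];print("knob",len(k2),k2.mean(0),k2.max(0))
    k2=P[(P[:,2]>.12)&(P[:,2]<.2)&(P[:,0]>.5)&(P[:,0]<.75)&(P[:,1]>0.05)&(P[:,1]<.26)];print("handle",len(k2),k2[k2[:,2]>.168].mean(0))
E
```

```text
65.87668415592643 278.71177724523676 208.85222666319268
cam in tool [ 0.0742 -0.0004 -0.183 ]
[[ 0.0008  0.9623  0.2718]
 [ 1.     -0.0008  0.0001]
 [ 0.0003  0.2718 -0.9623]]
t 1.6 pos [ 0.172  -0.6009  0.2015] psi 16.0 turn units [ 0.0019 -0.0004  8.4935] (alt z -81.5) | then shift units [ 2.8619 -7.8887 -0.7703]
scene housing 1234 [640.6 136.4] [139.6 160.3] 4.3 z 0.1005
scene dial 853 [770.2 -66.4] [100.2 109.5] 2.7 z 0.0510
scene ped 390 [ 672.7 -262.1] [123.3  98.7] 3.5 z 0.0305
scene deck 1207 [ 665.9 -121. ] [366.9 156. ] 88.7 z 0.0108
knob 58 [ 0.7087 -0.2695  0.1426] [ 0.7186 -0.2593  0.1506]
handle 194 [0.5932 0.1611 0.1732]
side housing 2355 [636.7 138.5] [138.8 162. ] 4.1 z 0.1008
side dial 836 [766.9 -64.9] [ 99.8 113.6] 4.3 z 0.0517
side ped 332 [ 667.8 -262.9] [119.4  97.2] 4.3 z 0.0310
side deck 894 [ 654.  -148.7] [107.1 326.3] 3.6 z 0.0112
knob 78 [ 0.6989 -0.265   0.1353] [ 0.7145 -0.2552  0.1497]
handle 431 [0.5885 0.1654 0.1738]
```

```bash
python3 - <<'E'
from h import *
plan([.60,-.12,.28],4)
E
```

```text
t 1.7 pos [ 0.172  -0.6009  0.2015] psi 16.0 turn units [ 0.0012 -0.001   2.9939] (alt z -87.0) | then shift units [ 9.2092 -8.997  -1.5703]
```

Call:
step_arm(targets="0 0 -0.2 0 0 0.6 0.5;0 0 -0.4 0 0 0.6 0;0 0 -0.5 0 0 0.6 0;0 0 -0.5 0 0 0.6 0;0 0 0 0 0 0.6 0;0.65 -0.65 0 0 0 0 0;0.65 -0.65 0 0 0 0 0;0.65 -0.65 0 0 0 0 0;0.65 -0.65 0 0 0 0 0;0.65 -0.65 0 0 0 0 0;0.65 -0.65 0 0 0 0 0;0.65 -0.65 0 0 0 0 0;0.65 -0.65 0 0 0 0 0;0.65 -0.65 0 0 0 0 0;0.65 -0.65 0 0 0 0 0;0.65 -0.65 0 0 0 0 0;0.65 -0.65 0 0 0 0 0;0 0 0 0 0 0 0")

```text
time_s: 3.5
position: [0.5372, -0.1778, 0.2813]
eef_rot: [-0.001, 0.999, 0.039, 0.001]
ft_force: [-0.5, 0.0, -0.9]
gripper_width: 0.0006
grip_force: 0.0
```

```bash
python3 - <<'E'
from h import *
plan([.60,-.12,.28],4)
im,d=read_camera("wrist");cv2.imwrite("pics/w1.png",im)
E
```

```text
t 3.5 pos [ 0.5372 -0.1778  0.2813] psi 4.5 turn units [-0.0415 -0.0197  0.1299] (alt z -89.9) | then shift units [ 1.3326 -1.0651  0.0251]
```

View pics/w1.png

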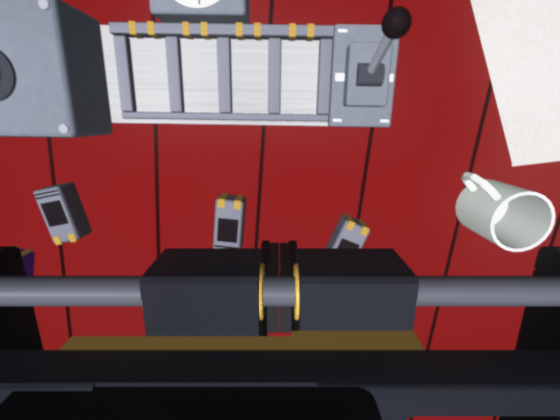

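The wrist view shows four empty bays at about (145,75), (200,75), (248,75) and (300,75), with their strips at the top edge. The lever knob is at (397,22), leaning away. Packs A (229,222), D (350,240) and B (62,213) are also visible.

```bash
python3 - <<'E'
from h import *
im,d=read_camera("wrist");k=calibration("wrist");
v,u=np.mgrid[0:420,0:560];W=k["cam_to_world"][:3,3]+ray(k,np.stack([u,v],-1))*d[...,None]
th=np.radians(4);Rm=np.array([[np.cos(th),-np.sin(th)],[np.sin(th),np.cos(th)]])
L=(W[...,:2]-[.654,-.023])@Rm
ok=(d>0)&(v<235)
fl=ok&(abs(W[...,2]-.0105)<.005)&(abs(L[...,0])<.06)&(L[...,1]>-.21)&(L[...,1]<.07)
n,lab,st,_=cv2.connectedComponentsWithStats(cv2.erode(fl.astype(np.uint8),np.ones((2,2))))
for i in range(1,n):
    if st[i,4]<400: continue
    q=W[lab==i];r=cv2.minAreaRect((q[:,:2]*1000).astype(np.float32));l=L[lab==i]
    print(st[i,4],np.round(r[0],1),np.round(r[1],1),round(r[2],1),"local",l.min(0)*1e3,l.max(0)*1e3,"z",np.median(q[:,2]))
    print("  img centre->", at_z(k,np.array([st[i,0]+st[i,2]/2,st[i,1]+st[i,3]/2]),.01))
for y0 in(-170,-106,-42,22): print(y0,np.array([.654,-.023])+Rm@[0,y0/1e3])
kn=ok&(W[...,2]>.12)&(L[...,1]<-.2);print("knob",L[kn].mean(0),W[kn][:,2].max(),L[kn].min(0),L[kn].max(0))
hm=ok&(abs(W[...,2]-.101)<.003)&(L[...,1]>.05);print("hous edge local ymin xmin",np.percentile(L[hm],1,axis=0))
pk=ok&(abs(W[...,2]-.037)<.006)&(L[...,0]<-.08)
n,lab,st,ce=cv2.connectedComponentsWithStats(pk.astype(np.uint8))
for i in range(1,n):
    if st[i,4]<300: continue
    q=W[lab==i];r=cv2.minAreaRect((q[:,:2]*1000).astype(np.float32));print("pack",np.round(ce[i]),np.round(r[0],1),np.round(r[1],1),round(r[2],1),np.median(q[:,2]))
xy=np.array([.654,-.023])+Rm@[-.02,-.247]
plan([*xy,.2],4)
E
```

```text
453 [605.3 -78.7] [297.3  98.6] 73.0 local [ -59.9889 -208.6131] [46.9658 69.1809] z 0.009363366041065635
  img centre-> [ 0.6532 -0.0894  0.01  ]
2512 [650.7  -0.9] [89.  45.8] 4.0 local [-46.2637  -0.6764] [42.7227 45.1408] z 0.00927461495116269
  img centre-> [ 0.6511 -0.001   0.01  ]
2569 [654.7 -65.8] [90.2 46.4] 3.6 local [-47.3495 -66.2349] [ 42.8805 -19.2804] z 0.009336335558013109
  img centre-> [ 0.6552 -0.066   0.01  ]
2588 [ 658.8 -130.8] [89.3 46.4] 3.5 local [ -47.1984 -131.3574] [ 41.8016 -84.5589] z 0.009414664417881247
  img centre-> [ 0.6593 -0.131   0.01  ]
2626 [ 662.8 -196.4] [89.9 46.4] 4.1 local [ -48.2896 -196.7802] [  41.6245 -150.3225] z 0.009487331591400722
  img centre-> [ 0.6635 -0.1973  0.01  ]
-170 [ 0.6659 -0.1926]
-106 [ 0.6614 -0.1287]
-42 [ 0.6569 -0.0649]
22 [ 0.6525 -0.0011]
knob [ 0.0277 -0.2501] 0.14913510869198177 [ 0.0168 -0.2646] [ 0.042  -0.2392]
hous edge local ymin xmin [-0.0726  0.0803]
pack [ 52. 210.] [459.4 125.5] [74.4 41. ] 15.5 0.035405850748562506
pack [513. 215.] [ 502.4 -505.3] [21.1 62.6] 72.5 0.03745532317916053
pack [225. 216.] [ 470.4 -113. ] [39.8 57.3] 88.2 0.03575015840769985
pack [350. 227.] [ 469.9 -288.6] [25.1 44.4] 5.2 0.035914283307685424
t 3.6 pos [ 0.5345 -0.1838  0.2813] psi 4.1 turn units [-0.0026  0.0037  0.0274] (alt z -90.0) | then shift units [2.209  1.8985 1.6252]
```

Call:
step_arm(targets="0.4 0.38 0 0 0 0 0;0.5 0.38 0.3 0 0 0 0;0.5 0.38 0.3 0 0 0 0;0.4 0.38 0.3 0 0 0 0;0.4 0.38 0.3 0 0 0 0;0 0 0.4 0 0 0 0;0 0 0.5 0 0 0 0;0 0 0.5 0 0 0 0;0 0 0.24 0 0 0 0;0 0 0 0 0 0 0")

```text
time_s: 4.6
position: [0.6487, -0.2731, 0.1377]
eef_rot: [-0.0, 0.999, 0.034, -0.002]
ft_force: [-0.4, 0.4, 0.0]
gripper_width: 0.0002
grip_force: 0.0
```

```bash
cat >> h.py <<'E'
TH=np.radians(3.9);RS=np.array([[np.cos(TH),-np.sin(TH)],[np.sin(TH),np.cos(TH)]]);OS=np.array([.6535,-.0240])
def w(x,y): return OS+RS@np.array([x,y])
def loc(p): return RS.T@(np.asarray(p)[:2]-OS)
E
python3 - <<'E'
from h import *
print(loc(pose()[1]));plan([*w(.029,-.248),.118],4)
E
```

```text
[-0.0217 -0.2482]
t 4.6 pos [ 0.6487 -0.2731  0.1377] psi 3.9 turn units [-0.0079  0.0462 -0.0294] (alt z 90.0) | then shift units [ 1.0145 -0.0018  0.3938]
```

Call:
step_arm(targets="0 0 0.35 0 0 0 0;0.2 0 0 0 0 0 0;0.2 0 0 0 0 0 0;0.15 0 0 0 0 0 0;0.1 0 0 0 0 0 0;0.1 0 0 0 0 0 0;0.1 0 0 0 0 0 0;0.08 0 0 0 0 0 0;0.07 0 0 0 0 0 0;0 0 0 0 0 0 0;-0.3 0 0 0 0 0 0;-0.5 0 -0.5 0 0 0 0;-0.5 0 -0.8 0 0 0 0;-0.5 0 -0.8 0 0 0 0;-0.5 0 -0.2 0 0 0 0.6;-0.5 0 0 0 0 0 0.7;-0.5 0 0 0 0 0 0.8;0 0 0 0 0 0 0.8;0 0 0 0 0 0 0.8")

```text
time_s: 6.5
position: [0.5355, -0.2801, 0.2374]
eef_rot: [0.0, 0.999, 0.034, 0.0]
ft_force: [0.5, -0.4, -0.2]
gripper_width: 0.0323
grip_force: 0.0
```

```bash
cat >> h.py <<'E'
def wpack(near=None,zlo=.028,zhi=.046):
    """grey tops seen by the wrist camera: centre, size, yaw of the long axis"""
    k=calibration("wrist");im,d=read_camera("wrist")
    v,u=np.mgrid[0:420,0:560];W=k["cam_to_world"][:3,3]+ray(k,np.stack([u,v],-1))*d[...,None]
    ok=(d>0)&(W[...,2]>zlo)&(W[...,2]<zhi)&(v<248)
    n,lab,st,ce=cv2.connectedComponentsWithStats(ok.astype(np.uint8))
    for i in range(1,n):
        if st[i,4]<400: continue
        q=W[lab==i];r=cv2.minAreaRect((q[:,:2]*1000).astype(np.float32));a=r[2]+(90 if r[1][1]>r[1][0] else 0)
        print("top px",np.round(ce[i]),st[i].tolist(),"xy",np.round(r[0],1),np.round(r[1],1),"yaw %.1f"%((a+90)%180-90),"z %.4f"%np.median(q[:,2]),"bgr",im[lab==i].mean(0).astype(int))
    return im,d,k
def knob(k,d,im=None):
    v,u=np.mgrid[0:420,0:560];W=k["cam_to_world"][:3,3]+ray(k,np.stack([u,v],-1))*d[...,None]
    L=(W[...,:2]-OS)@RS;m=(d>0)&(v<248)&(W[...,2]>.11)&(W[...,2]<.17)&(L[...,1]<-.22)&(L[...,1]>-.28)&(abs(L[...,0])<.09)
    if m.sum()<20: print("knob unseen");return
    a=L[m];print("knob",m.sum(),"local x mid %.4f y %.4f ztop %.4f"%((a[:,0].min()+a[:,0].max())/2,a[:,1].mean(),W[m][:,2].max()))
E
python3 - <<'E'
from h import *
im,d,k=wpack();knob(k,d);plan([.36,-.255,.2],-17.5)
E
```

```text
top px [207.  38.] [0, 0, 318, 118, 7858] xy [ 660.3 -142.3] [118.2 338.8] yaw -86.2 z 0.0303 bgr [157 156 157]
top px [456. 221.] [428, 192, 43, 49, 519] xy [ 503.1 -498. ] [27.7 67.7] yaw -26.3 z 0.0374 bgr [172 176 170]
top px [141. 223.] [125, 199, 34, 49, 1564] xy [ 468.3 -111. ] [40.  63.6] yaw -1.3 z 0.0357 bgr [ 99  99 106]
top px [279. 236.] [260, 221, 39, 27, 763] xy [ 460.5 -286.9] [40.2 39.5] yaw 72.5 z 0.0356 bgr [130 136 144]
knob 111 local x mid 0.0295 y -0.2484 ztop 0.1192
t 6.5 pos [ 0.536  -0.2797  0.2372] psi 4.0 turn units [ 0.0018 -0.0094  5.3703] (alt z -84.6) | then shift units [-3.5065  0.5867  0.7438]
```

Call:
step_arm(targets="-0.5 0.1 0.1 0 0 0.9 0.8;-0.6 0.1 0.1 0 0 0.9 0.8;-0.6 0.1 0.1 0 0 0.9 0.8;-0.5 0.1 0.1 0 0 0.9 0.8;-0.5 0.1 0.1 0 0 0.9 0.8;-0.4 0.05 0.1 0 0 0.87 0.8;-0.4 0 0.1 0 0 0 0.8;0 0 0 0 0 0 0.8;0 0 0 0 0 0 0.8")

```text
time_s: 7.45
position: [0.3618, -0.289, 0.2022]
eef_rot: [0.0, 0.988, -0.152, 0.0]
ft_force: [-0.0, 0.5, 0.3]
gripper_width: 0.0694
grip_force: 0.0
```

```bash
python3 - <<'E'
from h import *
im,d,k=wpack();knob(k,d);plan([.36,-.255,.2],-17.5)
cv2.imwrite("pics/w2.png",im)
E
```

```text
top px [404.  15.] [383, 0, 60, 26, 402] xy [ 485.2 -459.9] [57. 13.] yaw 55.9 z 0.0369 bgr [166 170 166]
top px [249. 117.] [229, 78, 40, 80, 2988] xy [ 440.3 -280.4] [40.  79.6] yaw -17.4 z 0.0356 bgr [132 127 135]
top px [ 93. 149.] [61, 109, 65, 81, 2945] xy [ 459.3 -111.1] [40.4 80.5] yaw -1.5 z 0.0355 bgr [134 130 135]
knob unseen
t 7.5 pos [ 0.3621 -0.289   0.2022] psi -17.4 turn units [-0.0002 -0.0106  0.0178] (alt z -90.0) | then shift units [-0.2439 -0.6357  0.0441]
```

View pics/w2.png

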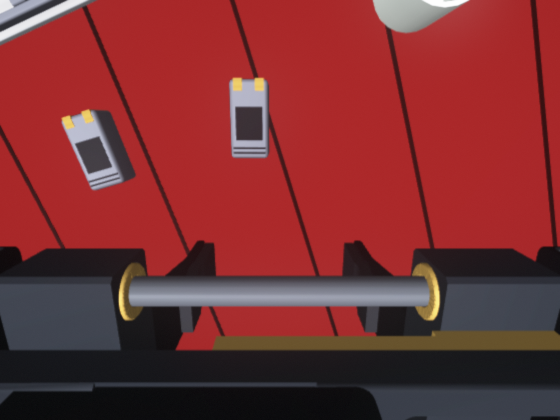

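Grey pack D is centred at (249,117) with contacts on top (+x), so no half turn is needed. Pack A at (93,149) faces the same way.

```bash
python3 - <<'E'
from h import *
plan([.4193,-.2738,.019],-17.4)
E
```

```text
t 7.5 pos [ 0.3621 -0.289   0.2022] psi -17.4 turn units [-0.0002 -0.0106 -0.0072] (alt z 90.0) | then shift units [ 1.0014 -0.632   3.6641]
```

Call:
step_arm(targets="0.4 -0.25 0.2 0 0 0 0.8;0.4 -0.25 0.5 0 0 0 0.8;0.2 -0.13 0.6 0 0 0 0.8;0 0 0.6 0 0 0 0.8;0 0 0.6 0 0 0 0.8;0 0 0.5 0 0 0 0.8;0 0 0.4 0 0 0 0.8;0 0 0.26 0 0 0 0.8;0 0 0 0 0 0 0.8")

```text
time_s: 8.4
position: [0.4179, -0.2733, 0.0174]
eef_rot: [-0.001, 0.988, -0.152, -0.001]
ft_force: [0.1, 0.2, 0.3]
gripper_width: 0.0697
grip_force: 0.0
```

```bash
python3 - <<'E'
from h import *
plan([.4193,-.2738,.019],-17.4)
E
```

```text
t 8.4 pos [ 0.4179 -0.2733  0.0174] psi -17.5 turn units [-0.0183  0.034  -0.0145] (alt z 90.0) | then shift units [ 0.0299  0.0016 -0.0312]
```

Call:
step_arm(targets="0 0 0 0 0 0 0.3;0 0 0 0 0 0 0.3;0 0 0 0 0 0 0.3;0 0 0 0 0 0 0.3;0 0 0 0 0 0 0.3;0 0 0 0 0 0 0.3;0 0 -0.3 0 0 0 0.3;0 0 -0.5 0 0 0 0.3;0 0 -0.5 0 0 0 0.3;0 0 -0.3 0 0 0 0.3;0 0 0 0 0 0 0.3", force=45)

```text
time_s: 9.5
position: [0.4193, -0.2748, 0.1011]
eef_rot: [0.001, 0.988, -0.152, 0.002]
ft_force: [0.9, 0.6, -0.1]
gripper_width: 0.0261
grip_force: 0.0
```

```bash
python3 - <<'E'
from h import *
plan([*w(-.0225,-.170),.097],3.9)
E
```

```text
t 9.5 pos [ 0.4193 -0.2748  0.1011] psi -17.5 turn units [ 0.0285 -0.0489 -5.3527] (alt z 84.6) | then shift units [ 4.565  -1.2865  0.0813]
```

```bash
python3 - <<'E'
from h import *
im,d,k=wpack();cv2.imwrite("pics/w3.png",im)
im,d=read_camera("side");cv2.imwrite("pics/s3.png",cv2.resize(im[100:300,230:500],None,fx=2.5,fy=2.5))
E
```

```text
top px [480.  36.] [460, 0, 69, 66, 1223] xy [ 495.7 -452. ] [63.8 17.1] yaw 33.1 z 0.0374 bgr [186 191 185]
top px [278. 183.] [252, 134, 52, 100, 4965] xy [ 441.  -280.7] [40.1 79.5] yaw -17.7 z 0.0357 bgr [133 129 136]
top px [ 68. 213.] [29, 173, 83, 75, 3796] xy [ 466.  -111.4] [40.3 67.2] yaw -0.9 z 0.0356 bgr [129 128 132]
```

View pics/s3.png

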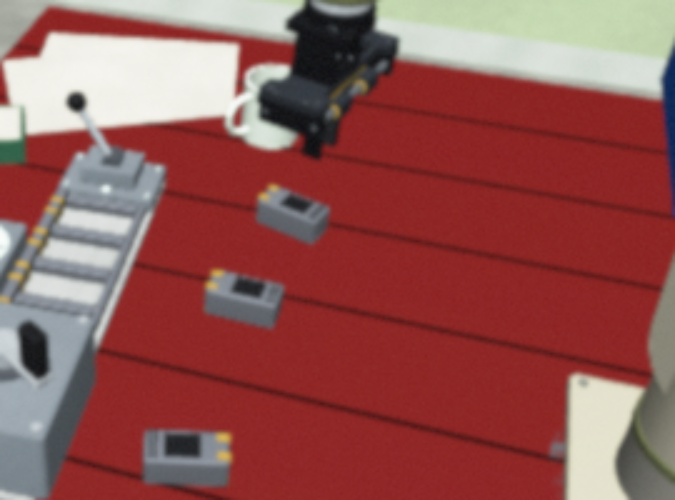

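The grip came up empty because I lifted before the fingers had closed. Pack D hasn't moved, so I'll try again and check the grip before lifting.

Call:
step_arm(targets="0 0 0 0 0 0 0.75;0 0 0 0 0 0 0.75;0 0 0 0 0 0 0.75;0 0 0 0 0 0 0.75;0 0 0 0 0 0 0.75;0 0 0 0 0 0 0.75;0 0 0.4 0 0 0 0.75;0 0 0.5 0 0 0 0.75;0 0 0.5 0 0 0 0.75;0 0 0.25 0 0 0 0.75;0 0 0 0 0 0 0.1;0 0 0 0 0 0 0.1;0 0 0 0 0 0 0.1;0 0 0 0 0 0 0.1;0 0 0 0 0 0 0.1;0 0 0 0 0 0 0.1;0 0 0 0 0 0 0.1;0 0 0 0 0 0 0.1;0 0 0 0 0 0 0.1", force=45)

```text
time_s: 11.5
position: [0.418, -0.2741, 0.0165]
eef_rot: [0.0, 0.988, -0.152, 0.0]
ft_force: [0.7, 0.7, 0.6]
gripper_width: 0.0097
grip_force: 0.0
```

```bash
python3 - <<'E'
from h import *
for c in("side","wrist"):
    im,d=read_camera(c);k=calibration(c);s,p,M=pose();g=p-M[:,2]*.019
    for q,col in((p,(0,255,0)),(g,(255,255,0))): cv2.circle(im,tuple(int(a) for a in np.round(proj(k,q))),2,col,-1)
    if c=="side": im=cv2.resize(im[110:270,280:480],None,fx=2.8,fy=2.8)
    cv2.imwrite(f"pics/{c}4.png",im)
a=cv2.imread("pics/side4.png");b=cv2.resize(cv2.imread("pics/wrist4.png"),None,fx=.43,fy=.43)
c=np.zeros((max(a.shape[0],b.shape[0]),a.shape[1]+b.shape[1],3),np.uint8);c[:a.shape[0],:a.shape[1]]=a;c[:b.shape[0],a.shape[1]:]=b;cv2.imwrite("pics/m4.png",c);print(c.shape)
E
```

```text
(448, 801, 3)
```

View pics/m4.png

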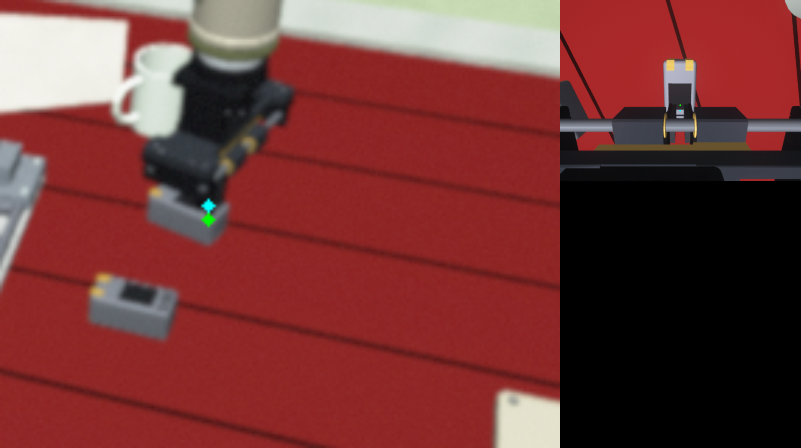

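```bash
python3 - <<'E'
import cv2
im=cv2.imread("pics/wrist4.png");cv2.imwrite("pics/w4b.png",cv2.resize(im[120:350,180:380],None,fx=2.6,fy=2.6))
E
```

```text
(no output)
```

View pics/w4b.png

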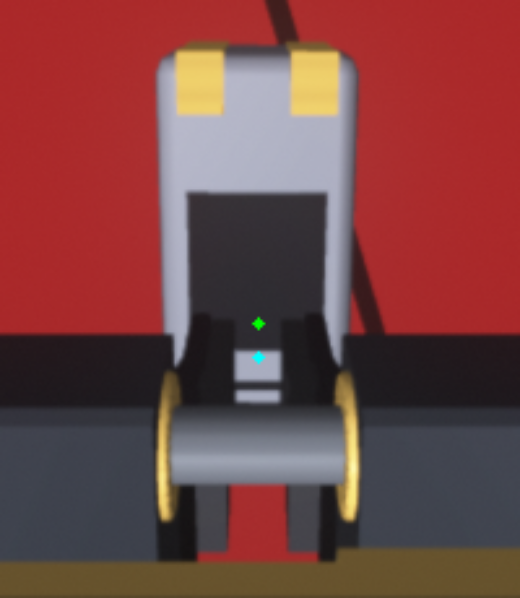

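```bash
python3 - <<'E'
from h import *
im,d=read_camera("wrist");k=calibration("wrist");s,p,M=pose();print(p,s["gripper_width"],s["joint_pos"])
v,u=np.mgrid[0:420,0:560];W=k["cam_to_world"][:3,3]+ray(k,np.stack([u,v],-1))*d[...,None]
for v0 in(150,180,200,220,236,244,250,256,262,270,300,325): print(v0,[ (W[v0,u0]*1000).round().astype(int).tolist() for u0 in(225,250,258,262,280,298)])
for c in("scene","side"):
    im,d=read_camera(c);k=calibration(c);P=cloud(k,d,np.ones(d.shape,bool));q=P[np.hypot(P[:,0]-.441,P[:,1]+.281)<.06];q=q[q[:,2]<.12]
    for z in np.arange(.0,.12,.01): 
        m=q[(q[:,2]>=z)&(q[:,2]<z+.01)];
        if len(m): print(c,round(z,2),len(m),m.mean(0))
E
```

```text
[ 0.418  -0.2741  0.0164] 0.009165665177428072 [ 0.8133  0.2785 -0.3606  1.9663  0.1225  0.9175 -1.4854]
150 [[480, -259, 0], [478, -278, 36], [477, -282, 37], [476, -283, 35], [473, -292, 34], [471, -301, 35]]
180 [[489, -296, 199], [464, -273, 36], [462, -277, 37], [462, -279, 35], [459, -287, 35], [456, -296, 34]]
200 [[451, -249, 0], [454, -269, 36], [452, -273, 36], [452, -275, 36], [449, -284, 37], [446, -293, 35]]
220 [[438, -244, -1], [443, -266, 36], [442, -270, 37], [441, -272, 36], [438, -281, 36], [435, -290, 35]]
236 [[428, -240, 0], [435, -263, 35], [434, -267, 36], [433, -269, 37], [430, -278, 36], [427, -287, 35]]
244 [[422, -238, -1], [431, -262, 37], [432, -267, 43], [430, -268, 40], [426, -277, 37], [426, -287, 43]]
250 [[459, -270, 114], [427, -260, 35], [432, -268, 52], [430, -269, 48], [422, -276, 36], [426, -286, 52]]
256 [[459, -271, 119], [433, -264, 59], [431, -268, 58], [430, -269, 55], [419, -275, 36], [425, -286, 57]]
262 [[458, -272, 122], [432, -265, 65], [430, -267, 62], [430, -269, 62], [415, -274, 36], [425, -285, 62]]
270 [[458, -273, 127], [432, -2
[... 462 characters left out ...]
ne 0.04 20 [ 0.4306 -0.2771  0.0445]
scene 0.05 15 [ 0.4259 -0.2754  0.0554]
scene 0.06 12 [ 0.4267 -0.279   0.066 ]
scene 0.07 9 [ 0.4306 -0.2752  0.0749]
scene 0.08 11 [ 0.4229 -0.2871  0.0858]
scene 0.09 2 [ 0.4127 -0.2829  0.0937]
scene 0.1 4 [ 0.423  -0.2849  0.1048]
scene 0.11 32 [ 0.4502 -0.2834  0.116 ]
side 0.0 274 [ 0.44   -0.2584  0.0024]
side 0.01 82 [ 0.4371 -0.263   0.0152]
side 0.02 72 [ 0.4404 -0.2632  0.0249]
side 0.03 165 [ 0.4407 -0.2707  0.0355]
side 0.04 27 [ 0.4213 -0.2643  0.0449]
side 0.05 17 [ 0.4101 -0.2712  0.0542]
side 0.06 13 [ 0.4099 -0.2709  0.0655]
side 0.07 9 [ 0.408  -0.272   0.0742]
side 0.08 1 [ 0.412  -0.2543  0.0809]
side 0.11 4 [ 0.3838 -0.2736  0.1144]
```

Call:
step_arm(targets="0 0 -0.5 0 0 0 0.1;0 0 -0.5 0 0 0 0.1;0 0 -0.5 0 0 0 0.1;0 0 -0.5 0 0 0 0.75;0 0 0 0 0 0 0.75;0 0 0 0 0 0 0.75")

```text
time_s: 12.35
position: [0.4182, -0.2742, 0.1166]
eef_rot: [0.0, 0.988, -0.152, 0.0]
ft_force: [-0.3, 0.2, -0.1]
gripper_width: 0.0252
grip_force: 0.0
```

```bash
python3 - <<'E'
from h import *
s,p,M=pose();print(p,s["gripper_width"])
for c in("scene","side"):
    im,d=read_camera(c);k=calibration(c);P=cloud(k,d,np.ones(d.shape,bool));q=P[(np.hypot(P[:,0]-.418,P[:,1]+.274)<.06)&(P[:,2]>.06)&(P[:,2]<.22)]
    print(c,[(round(z,3),int(((q[:,2]>=z)&(q[:,2]<z+.01)).sum())) for z in np.arange(.06,.2,.01)])
im,d=read_camera("wrist");k=calibration("wrist")
v,u=np.mgrid[0:420,0:560];W=k["cam_to_world"][:3,3]+ray(k,np.stack([u,v],-1))*d[...,None]
T=(W-p)@M;m=(d>0)&(T[...,2]>-.07)&(T[...,2]<.05)&(abs(T[...,0])<.06);print("deepest finger pts in tool frame",T[m][np.argsort(-T[m][:,2])][:400:40])
E
```

```text
[ 0.4182 -0.2742  0.1166] 0.0251674582351628
scene [(np.float64(0.06), 0), (np.float64(0.07), 0), (np.float64(0.08), 0), (np.float64(0.09), 0), (np.float64(0.1), 0), (np.float64(0.11), 0), (np.float64(0.12), 0), (np.float64(0.13), 7), (np.float64(0.14), 19), (np.float64(0.15), 22), (np.float64(0.16), 15), (np.float64(0.17), 20), (np.float64(0.18), 13), (np.float64(0.19), 5), (np.float64(0.2), 3)]
side [(np.float64(0.06), 0), (np.float64(0.07), 0), (np.float64(0.08), 0), (np.float64(0.09), 0), (np.float64(0.1), 0), (np.float64(0.11), 0), (np.float64(0.12), 0), (np.float64(0.13), 8), (np.float64(0.14), 44), (np.float64(0.15), 42), (np.float64(0.16), 31), (np.float64(0.17), 3), (np.float64(0.18), 1), (np.float64(0.19), 0), (np.float64(0.2), 1)]
deepest finger pts in tool frame [[ 0.0099 -0.025  -0.0192]
 [ 0.0013  0.0158 -0.0207]
 [ 0.0104  0.0213 -0.0218]
 [ 0.0091 -0.0208 -0.0229]
 [ 0.0085 -0.0212 -0.0241]
 [ 0.0101  0.0209 -0.0252]
 [ 0.0021  0.0158 -0.0261]
 [ 0.0103 -0.0259 -0.0272]
 [ 0.0085  0.0175 -0.028 ]
 [ 0.0106 -0.0221 -0.0292]]
```

The measured fingertips are about 20 mm above the reported TCP, so both closings happened above the pack. I'll add 20 mm to every descent.

Call:
step_arm(targets="0 0 0 0 0 0 0.75;0 0 0 0 0 0 0.75;0 0 0.3 0 0 0 0.75;0 0 0.5 0 0 0 0.75;0 0 0.5 0 0 0 0.75;0 0 0.5 0 0 0 0.75;0 0 0.4 0 0 0 0.75;0 0 0.16 0 0 0 0.75;0 0 0 0 0 0 0.2;0 0 0 0 0 0 0.2;0 0 0 0 0 0 0.2;0 0 0 0 0 0 0.2;0 0 0 0 0 0 0.2;0 0 0 0 0 0 0.2;0 0 0 0 0 0 0.2", force=45)

```text
time_s: 14.0
position: [0.4185, -0.2745, -0.0007]
eef_rot: [0.0, 0.988, -0.152, 0.001]
ft_force: [-1.4, 0.5, 6.6]
gripper_width: 0.0394
grip_force: 45.0
```

Call:
step_arm(targets="0 0 -0.3 0 0 -0.6 0.2;0 0 -0.5 0 0 -0.6 0.2;0 0 -0.5 0 0 -0.6 0.2;0 0 -0.3 0 0 -0.6 0.2;0 0 0 0 0 -0.6 0.2;0 0 0 0 0 -0.6 0.2;0 0 0 0 0 -0.6 0.2;0 0 0 0 0 -0.6 0.2;0 0 0 0 0 -0.55 0.2;0 0 0 0 0 0 0.2;0 0 0 0 0 0 0.2")

```text
time_s: 15.1
position: [0.4178, -0.274, 0.0784]
eef_rot: [-0.0, 0.999, 0.033, -0.0]
ft_force: [0.0, 0.3, -1.5]
gripper_width: 0.0395
grip_force: 45.0
```

```bash
python3 - <<'E'
from h import *
print(pose()[0]["grip_force"],pose()[0]["gripper_width"]);plan([*w(-.0233,-.170),.08],3.9)
E
```

```text
44.99669015407562 0.03954765599132397
t 15.1 pos [ 0.4178 -0.274   0.0784] psi 3.8 turn units [-0.0012  0.0036 -0.0182] (alt z 90.0) | then shift units [ 4.5765 -1.2682 -0.0329]
```

Call:
step_arm(targets="0.3 -0.1 0 0 0 0 0.2;0.5 -0.15 0 0 0 0 0.2;0.5 -0.15 0 0 0 0 0.2;0.5 -0.15 0 0 0 0 0.2;0.5 -0.15 0 0 0 0 0.2;0.5 -0.15 0 0 0 0 0.2;0.5 -0.15 0 0 0 0 0.2;0.5 -0.14 0 0 0 0 0.2;0.5 -0.13 0 0 0 0 0.2;0.28 0 0 0 0 0 0.2;0 0 0 0 0 0 0.2;0 0 0 0 0 0 0.2;0 0 0 0 0 0 0.2")

```text
time_s: 16.4
position: [0.6412, -0.1959, 0.0783]
eef_rot: [0.0, 0.999, 0.033, -0.0]
ft_force: [-0.4, -1.0, -2.2]
gripper_width: 0.0398
grip_force: 45.0
```

```bash
python3 - <<'E'
from h import *
print(pose()[0]["grip_force"],pose()[0]["gripper_width"],loc(pose()[1]));plan([*w(-.0233,-.170),.012],3.9)
im,d,k=wpack(zlo=.07,zhi=.13);knob(k,d)
E
```

```text
44.99682605266571 0.039792674358649666 [-0.0239 -0.1707]
t 16.4 pos [ 0.6412 -0.1959  0.0783] psi 3.8 turn units [ 0.0065  0.0113 -0.0191] (alt z 90.0) | then shift units [ 0.0124 -0.0137  1.3268]
top px [430. 167.] [400, 104, 66, 94, 1292] xy [ 699.2 -266. ] [51.2 12.3] yaw 16.9 z 0.1025 bgr [114 106 104]
top px [278. 194.] [222, 138, 114, 110, 9179] xy [ 677.4 -192.9] [54.1 57.2] yaw -86.1 z 0.1145 bgr [95 96 99]
knob 4252 local x mid 0.0413 y -0.2444 ztop 0.1443
```

Call:
step_arm(targets="0 -0.01 0.3 0 0 0 0.2;0 0 0.3 0 0 0 0.2;0 0 0.2 0 0 0 0.2;0 0 0.15 0 0 0 0.2;0 0 0.15 0 0 0 0.2;0 0 0.1 0 0 0 0.2;0 0 0.1 0 0 0 0.2;0 0 0 0 0 0 0.2;0 0 0 0 0 0 0.2")

```text
time_s: 17.35
position: [0.6423, -0.1947, 0.0137]
eef_rot: [0.0, 0.999, 0.034, 0.0]
ft_force: [-0.6, 0.1, -1.6]
gripper_width: 0.0396
grip_force: 45.0
```

```bash
python3 - <<'E'
from h import *
s=pose()[0];print(s["ft_force"],s["torque"],s["gripper_width"],loc(pose()[1]));plan([*w(-.0233,-.170),.012],3.9)
E
```

```text
[-0.5895  0.135  -1.5608] [0.0464 0.032  0.0216] 0.039585299466455254 [-0.0227 -0.1696]
t 17.4 pos [ 0.6423 -0.1947  0.0137] psi 3.9 turn units [ 0.0027 -0.0051 -0.0013] (alt z 90.0) | then shift units [-0.0111  0.0085  0.0334]
```

Call:
step_arm(targets="0 0 0.04 0 0 0 0.2;0 0 0.03 0 0 0 0.2;0 0 0 0 0 0 0.2;0 0 0 0 0 0 0.6;0 0 0 0 0 0 0.6;0 0 0 0 0 0 0.6;0 0 0 0 0 0 0.6;0 0 -0.2 0 0 0 0.6;0 0 -0.4 0 0 0 0.6;0 0 -0.6 0 0 0 0.6;0 0 -0.6 0 0 0 0.6;-0.5 0 -0.6 0 0 0 0.75;-0.6 0 -0.6 0 0 0 0.75;-0.6 0 0 0 0 0 0.75;-0.6 0 0 0 0 0 0.75;0 0 0 0 0 0 0.75;0 0 0 0 0 0 0.75")

```text
time_s: 19.05
position: [0.5275, -0.2028, 0.1611]
eef_rot: [0.001, 0.999, 0.034, 0.001]
ft_force: [0.3, 0.4, -0.2]
gripper_width: 0.0654
grip_force: 0.0
```

```bash
cat >> h.py <<'E'
def bays():
    k=calibration("wrist");im,d=read_camera("wrist")
    v,u=np.mgrid[0:420,0:560];W=k["cam_to_world"][:3,3]+ray(k,np.stack([u,v],-1))*d[...,None];L=(W[...,:2]-OS)@RS
    for y0 in(-.170,-.106,-.042,.022):
        m=(d>0)&(v<245)&(abs(L[...,1]-y0)<.03)&(abs(L[...,0])<.047)&(W[...,2]>.038)&(W[...,2]<.07)
        if m.sum()<200: print("bay",y0,"empty",m.sum());continue
        q=L[m]*1000;r=cv2.minAreaRect(q.astype(np.float32));A=np.c_[q,np.ones(len(q))];c=np.linalg.lstsq(A,W[m][:,2]*1000,rcond=None)[0]
        print("bay",y0,"local c",np.round(r[0],1),np.round(r[1],1),round(r[2],1),"z %.1f"%(np.median(W[m][:,2])*1e3),"tilt",np.round(c[:2],3))
    knob(k,d);return im
E
python3 - <<'E'
from h import *
bays();plan([.370,-.108,.18],-1.2)
E
```

```text
bay -0.17 local c [  -6.  -168.9] [69.1 40.1] 0.1 z 45.5 tilt [ 0.004 -0.001]
bay -0.106 empty 0
bay -0.042 empty 0
bay 0.022 empty 0
knob unseen
t 19.1 pos [ 0.5281 -0.2025  0.1608] psi 3.9 turn units [ 0.0084 -0.0191  1.275 ] (alt z -88.7) | then shift units [-3.2    -1.8224 -0.384 ]
```

Call:
step_arm(targets="-0.4 -0.2 -0.1 0 0 0.4 0.75;-0.5 -0.3 -0.1 0 0 0.5 0.75;-0.5 -0.3 -0.1 0 0 0.4 0.75;-0.5 -0.3 -0.1 0 0 0 0.75;-0.5 -0.3 0 0 0 0 0.75;-0.4 -0.3 0 0 0 0 0.75;-0.4 -0.15 0 0 0 0 0.75;0 0 0 0 0 0 0.75;0 0 0 0 0 0 0.75")

```text
time_s: 20.0
position: [0.3684, -0.1104, 0.1805]
eef_rot: [0.0, 1.0, -0.011, 0.001]
ft_force: [-0.5, -0.5, 0.1]
gripper_width: 0.0656
grip_force: 0.0
```

```bash
python3 - <<'E'
from h import *
wpack();plan([.4593,-.1111,-.0015],-1.5)
E
```

```text
top px [277.  97.] [256, 54, 43, 88, 3560] xy [ 459.4 -110.1] [40.  79.6] yaw -1.5 z 0.0356 bgr [132 128 135]
top px [ 34. 106.] [0, 60, 72, 93, 3740] xy [456.5 127.4] [80.7 41.1] yaw 15.5 z 0.0355 bgr [131 126 128]
t 20.1 pos [ 0.3685 -0.1105  0.1804] psi -1.3 turn units [ 0.0021 -0.0139  0.0605] (alt z -89.9) | then shift units [ 1.8164 -0.0355  3.6371]
```

Call:
step_arm(targets="0.5 -0.02 0.2 0 0 0 0.75;0.6 -0.02 0.4 0 0 0 0.75;0.5 -0.02 0.5 0 0 0 0.75;0.22 0 0.6 0 0 0 0.75;0 0 0.6 0 0 0 0.75;0 0 0.6 0 0 0 0.75;0 0 0.5 0 0 0 0.75;0 0 0.24 0 0 0 0.75;0 0 0 0 0 0 0.75;0 0 0 0 0 0 0.2;0 0 0 0 0 0 0.2;0 0 0 0 0 0 0.2;0 0 0 0 0 0 0.2;0 0 0 0 0 0 0.2;0 0 0 0 0 0 0.2;0 0 0 0 0 0 0.2")

```text
time_s: 21.65
position: [0.4589, -0.11, -0.0013]
eef_rot: [0.0, 1.0, -0.012, 0.001]
ft_force: [-1.8, -1.9, 6.9]
gripper_width: 0.0395
grip_force: 45.0
```

Call:
step_arm(targets="0 0 -0.3 0 0 0 0.2;0 0 -0.5 0 0 -0.4 0.2;0 0 -0.5 0 0 -0.5 0.2;0 0 -0.3 0 0 -0.4 0.2;0 0 0 0 0 0 0.2;0 0 0 0 0 0 0.2")

```text
time_s: 22.25
position: [0.4579, -0.1096, 0.0773]
eef_rot: [0.0, 0.999, 0.033, -0.0]
ft_force: [-0.6, -0.1, -2.7]
gripper_width: 0.0398
grip_force: 45.0
```

```bash
python3 - <<'E'
from h import *
plan([*w(0,-.106),.08],3.9)
E
```

```text
t 22.2 pos [ 0.4579 -0.1096  0.0773] psi 3.8 turn units [ 0.002   0.0074 -0.0158] (alt z 90.0) | then shift units [ 4.0185  0.678  -0.0539]
```

Call:
step_arm(targets="0.3 0.08 0 0 0 0 0.2;0.5 0.1 0 0 0 0 0.2;0.5 0.1 0 0 0 0 0.2;0.5 0.1 0 0 0 0 0.2;0.5 0.1 0 0 0 0 0.2;0.5 0.1 0 0 0 0 0.2;0.5 0.1 0 0 0 0 0.2;0.4 0 0 0 0 0 0.2;0.32 0 0 0 0 0 0.2;0 0 0.2 0 0 0 0.2;0 0 0.3 0 0 0 0.2;0 0 0.2 0 0 0 0.2;0 0 0 0 0 0 0.2;0 0 0 0 0 0 0.2")

```text
time_s: 23.65
position: [0.6606, -0.13, 0.0426]
eef_rot: [0.0, 0.999, 0.034, -0.0]
ft_force: [0.5, -0.5, -2.5]
gripper_width: 0.0396
grip_force: 45.0
```

```bash
python3 - <<'E'
from h import *
s=pose()[0];print(s["gripper_width"],loc(s["position"]));plan([*w(0,-.106),.0105],3.9)
E
```

```text
0.039601491837383845 [-0.0001 -0.1063]
t 23.6 pos [ 0.6606 -0.13    0.0426] psi 3.9 turn units [ 0.0004  0.0114 -0.0066] (alt z 90.0) | then shift units [ 0.0022 -0.0054  0.6419]
```

Call:
step_arm(targets="0 0 0.2 0 0 0 0.2;0 0 0.2 0 0 0 0.2;0 0 0.12 0 0 0 0.2;0 0 0.11 0 0 0 0.2;0 0 0 0 0 0 0.2;0 0 0 0 0 0 0.54;0 0 0 0 0 0 0.54;0 0 0 0 0 0 0.54;0 0 0 0 0 0 0.54;0 0 -0.2 0 0 0 0.54;0 0 -0.4 0 0 0 0.54;0 0 -0.6 0 0 0 0.54;0 0 -0.6 0 0 0 0.54;-0.5 0 -0.6 0 0 0 0.75;-0.6 0 -0.6 0 0 0 0.75;-0.6 0 0 0 0 0 0.75;-0.6 0 0 0 0 0 0.75;-0.5 0 0 0 0 0 0.75;0 0 0 0 0 0 0.75;0 0 0 0 0 0 0.75")

```text
time_s: 25.65
position: [0.5218, -0.1396, 0.1626]
eef_rot: [0.001, 0.999, 0.034, 0.001]
ft_force: [-0.0, 0.5, -0.3]
gripper_width: 0.0654
grip_force: 0.0
```

```bash
python3 - <<'E'
from h import *
bays();s=pose()[0];print(s["joint_pos"]);plan([.365,.100,.18],16)
E
```

```text
bay -0.17 local c [  -5.8 -168.8] [69.1 40.4] 0.5 z 45.5 tilt [ 0.002 -0.022]
bay -0.106 local c [  -5.5 -105.4] [40.1 67.7] 89.9 z 45.5 tilt [ 0.003 -0.   ]
bay -0.042 empty 0
bay 0.022 empty 0
knob unseen
[ 0.681   0.2196 -0.5716  1.7159  0.1253  1.2411 -1.4228]
t 25.7 pos [ 0.5223 -0.1393  0.1623] psi 3.9 turn units [ 0.011  -0.0184 -3.0238] (alt z 87.0) | then shift units [-1.7043 -5.4666 -0.3544]
```

Call:
step_arm(targets="-0.1 -0.4 -0.1 0 0 -0.6 0.75;-0.15 -0.6 -0.1 0 0 -0.6 0.75;-0.15 -0.6 -0.1 0 0 -0.6 0.75;-0.2 -0.6 -0.1 0 0 -0.6 0.75;-0.2 -0.6 0 0 0 -0.6 0.75;-0.2 -0.6 0 0 0 0 0.75;-0.2 -0.6 0 0 0 0 0.75;-0.2 -0.6 0 0 0 0 0.75;-0.2 -0.6 0 0 0 0 0.75;-0.1 -0.2 0 0 0 0 0.75;0 0 0 0 0 0 0.75;0 0 0 0 0 0 0.75")

```text
time_s: 26.9
position: [0.3819, 0.1046, 0.1816]
eef_rot: [0.0, 0.99, 0.139, 0.0]
ft_force: [0.5, 0.5, 0.9]
gripper_width: 0.0654
grip_force: 0.0
```

```bash
python3 - <<'E'
from h import *
wpack();plan([.4575,.1275,-.0015],16)
E
```

```text
top px [120.  51.] [83, 1, 75, 101, 4087] xy [468.3 283.5] [80.  39.9] yaw 34.0 z 0.0356 bgr [131 126 130]
top px [  9. 106.] [0, 62, 28, 72, 1069] xy [395.7 380.1] [67.8 26.9] yaw 3.3 z 0.0348 bgr [ 47  60 191]
top px [277. 111.] [257, 69, 41, 86, 3421] xy [456.9 128.2] [80. 40.] yaw 15.8 z 0.0356 bgr [128 123 130]
top px [169. 190.] [139, 150, 62, 81, 2894] xy [349.9 216. ] [40.5 79.9] yaw -10.7 z 0.0357 bgr [153  72 133]
t 26.9 pos [0.3819 0.1042 0.1815] psi 15.9 turn units [-0.0016 -0.002  -0.0333] (alt z 90.0) | then shift units [ 1.5814 -0.0303  3.6602]
```

B is the grey pack at wrist (277,111). The purple one at (169,190) and the red one at (9,106) are look-alikes. The enlarged side crop showed B with its contacts at the robot end.

Call:
step_arm(targets="0.4 -0.02 0.2 0 0 0 0.75;0.5 -0.02 0.4 0 0 0 0.75;0.4 -0.02 0.5 0 0 0 0.75;0.26 0 0.6 0 0 0 0.75;0 0 0.6 0 0 0 0.75;0 0 0.6 0 0 0 0.75;0 0 0.5 0 0 0 0.75;0 0 0.26 0 0 0 0.75;0 0 0 0 0 0 0.75;0 0 0 0 0 0 0.2;0 0 0 0 0 0 0.2;0 0 0 0 0 0 0.2;0 0 0 0 0 0 0.2;0 0 0 0 0 0 0.2;0 0 0 0 0 0 0.2;0 0 0 0 0 0 0.2")

```text
time_s: 28.55
position: [0.4562, 0.1288, -0.0009]
eef_rot: [0.0, 0.99, 0.138, 0.001]
ft_force: [-1.0, -2.3, 7.1]
gripper_width: 0.0396
grip_force: 45.0
```

Call:
step_arm(targets="0 0 -0.3 0 0 0 0.2;0 0 -0.5 0 0 -0.5 0.2;0 0 -0.5 0 0 -1 0.2;0 0 -0.3 0 0 -1 0.2;0 0 0 0 0 -1 0.2;0 0 0 0 0 -1 0.2;0 0 0 0 0 -1 0.2;0 0 0 0 0 -1 0.2;0 0 0 0 0 -1 0.2;0 0 0 0 0 -1 0.2;0 0 0 0 0 -1 0.2;0 0 0 0 0 -1 0.2;0 0 0 0 0 -1 0.2;0 0 0 0 0 -1 0.2;0 0 0 0 0 -1 0.2;0 0 0 0 0 -1 0.2;0 0 0 0 0 -1 0.2;0 0 0 0 0 -1 0.2;0 0 0 0 0 -1 0.2;0 0 0 0 0 -1 0.2")

```text
time_s: 30.55
position: [0.4553, 0.1292, 0.0791]
eef_rot: [0.0, 0.707, 0.708, -0.0]
ft_force: [-0.3, -0.3, -1.7]
gripper_width: 0.0399
grip_force: 45.0
```

Call:
step_arm(targets="0 0 0 0 0 -1 0.2;0 0 0 0 0 -1 0.2;0 0 0 0 0 -1 0.2;0 0 0 0 0 -1 0.2;0 0 0 0 0 -1 0.2;0 0 0 0 0 -1 0.2;0 0 0 0 0 -1 0.2;0 0 0 0 0 -1 0.2;0 0 0 0 0 -1 0.2;0 0 0 0 0 -1 0.2;0 0 0 0 0 -1 0.2;0 0 0 0 0 -1 0.2;0 0 0 0 0 -1 0.2;0 0 0 0 0 -1 0.2;0 0 0 0 0 -1 0.2;0 0 0 0 0 -1 0.2;0 0 0 0 0 -1 0.2;0 0 0 0 0 0 0.2")

```text
time_s: 32.35
position: [0.4553, 0.129, 0.0789]
eef_rot: [-0.0, 0.191, 0.982, -0.0]
ft_force: [-0.5, -0.5, -3.3]
gripper_width: 0.0396
grip_force: 45.0
```

```bash
python3 - <<'E'
from h import *
s=pose()[0];print(s["gripper_width"],s["joint_pos"]);plan([*w(0,-.042),.08],183.9)
E
```

```text
0.03963819525918613 [ 0.7891  0.4046 -1.324   1.948   0.4362  1.129   0.4751]
t 32.4 pos [0.4553 0.129  0.0789] psi 158.0 turn units [-0.0057 -0.0031 -6.4838] (alt z 83.5) | then shift units [-3.7467 -4.163  -0.0219]
```

```bash
python3 - <<'E'
from h import *
plan([*w(-.02,-.042),.08],158)
E
```

```text
t 32.4 pos [0.4553 0.129  0.0789] psi 158.0 turn units [-0.0062 -0.0017 -0.0088] (alt z 90.0) | then shift units [-4.8289 -2.283  -0.0219]
```

Call:
step_arm(targets="0 -0.1 -0.4 0 0 0 0.2;-0.2 -0.4 -0.1 0 0 0 0.2;-0.4 -0.4 0 0 0 0 0.2;-0.5 -0.3 0 0 0 0 0.2;-0.5 -0.3 0 0 0 0 0.2;-0.5 -0.2 0 0 0 0 0.2;-0.5 -0.2 0 0 0 0 0.2;-0.5 -0.2 0 0 0 0 0.2;-0.5 -0.18 0 0 0 0 0.2;-0.5 0 0 0 0 0 0.2;-0.4 0 0 0 0 0 0.2;-0.33 0 0 0 0 0 0.2;0 0 0 0 0 -0.5 0.2;0 0 0 0 0 -0.5 0.2;0 0 0 0 0 0 0.2")

```text
time_s: 33.85
position: [0.6362, -0.0673, 0.1038]
eef_rot: [-0.0, 0.158, 0.987, 0.0]
ft_force: [0.1, 0.4, -2.1]
gripper_width: 0.0398
grip_force: 45.0
```

```bash
python3 - <<'E'
from h import *
s=pose()[0];print(s["gripper_width"],s["joint_pos"]);plan([*w(0,-.042),.08],183.9)
E
```

```text
0.039762488513481485 [ 0.7913  0.6988 -1.1098  1.4949  0.6326  1.3416  0.8844]
t 33.9 pos [ 0.6362 -0.0673  0.1038] psi 161.8 turn units [ 0.0045 -0.0051 -5.5182] (alt z 84.5) | then shift units [-0.4032  0.0013  0.4752]
```

Call:
step_arm(targets="0 0 0 0 0 -0.7 0.2;0 0 0 0 0 -0.7 0.2;0 0 0 0 0 -0.7 0.2;0 0 0 0 0 -0.7 0.2;0 0 0 0 0 -0.7 0.2;0 0 0 0 0 -0.7 0.2;0 0 0 0 0 -0.7 0.2;0 0 0 0 0 -0.62 0.2;-0.2 0 0 0 0 0 0.2;-0.2 0 0 0 0 0 0.2;0 0 0.3 0 0 0 0.2;0 0 0.5 0 0 0 0.2;0 0 0.4 0 0 0 0.2;0 0 0 0 0 0 0.2;0 0 0 0 0 0 0.2")

```text
time_s: 35.35
position: [0.6561, -0.0658, 0.0432]
eef_rot: [-0.0, -0.035, 0.999, 0.0]
ft_force: [-0.2, -0.9, -1.8]
gripper_width: 0.0397
grip_force: 45.0
```

```bash
python3 - <<'E'
from h import *
s=pose()[0];print(s["gripper_width"],s["joint_pos"],loc(s["position"]));plan([*w(0.001,-.042),.0105],183.9)
E
```

```text
0.03967520760360424 [ 0.7631  0.8254 -1.1142  1.4883  0.7531  1.3011  1.2137] [-0.0002 -0.0419]
t 35.4 pos [ 0.6561 -0.0658  0.0432] psi -176.0 turn units [ 0.0063 -0.0102  0.0165] (alt z -90.0) | then shift units [-0.0242 -0.0026  0.6534]
```

Call:
step_arm(targets="-0.02 0 0.2 0 0 0 0.2;0 0 0.2 0 0 0 0.2;0 0 0.13 0 0 0 0.2;0 0 0.11 0 0 0 0.2;0 0 0 0 0 0 0.2;0 0 0 0 0 0 0.54;0 0 0 0 0 0 0.54;0 0 0 0 0 0 0.54;0 0 0 0 0 0 0.54;0 0 -0.2 0 0 0 0.54;0 0 -0.4 0 0 0 0.54;0 0 -0.6 0 0 0 0.54;0 0 -0.6 0 0 0 0.54;0 0 -0.6 0 0 0 0.75;0 0 -0.6 0 0 0 0.75;0 0 -0.4 0 0 0 0.75;0 0 0 0 0 0 0.75;0 0 0 0 0 0 0.75")

```text
time_s: 37.15
position: [0.6575, -0.0657, 0.1827]
eef_rot: [0.001, -0.035, 0.999, -0.0]
ft_force: [-0.3, 0.0, -0.4]
gripper_width: 0.0647
grip_force: 0.0
```

```bash
python3 - <<'E'
from h import *
s=pose()[0];print(s["joint_pos"]);bays();plan([.53,.33,.19],213.5)
E
```

```text
[ 0.7762  0.71   -1.1965  1.3395  0.6541  1.5114  1.2791]
bay -0.17 local c [  -0.7 -168.6] [81.  39.7] 0.1 z 45.5 tilt [ 0.007 -0.039]
bay -0.106 local c [   0.1 -105.7] [40.2 80.8] 89.9 z 45.5 tilt [ 0.006 -0.018]
bay -0.042 local c [ -0.2 -41.8] [39.9 81.2] 89.4 z 45.5 tilt [ 0.005 -0.002]
bay 0.022 empty 0
knob 86 local x mid 0.0291 y -0.2467 ztop 0.1180
t 37.2 pos [ 0.6571 -0.0659  0.1817] psi -176.0 turn units [-0.0067 -0.0011 -7.3796] (alt z 82.6) | then shift units [-2.2507  8.0066 -0.1665]
```

Call:
step_arm(targets="-0.1 0.3 -0.2 0 0 -0.6 0.75;-0.1 0.5 -0.1 0 0 -0.6 0.75;-0.1 0.5 0 0 0 -0.6 0.75;-0.1 0.5 0 0 0 -0.6 0.75;-0.1 0.5 0 0 0 -0.6 0.75;-0.1 0.5 0 0 0 -0.6 0.75;-0.1 0.5 0 0 0 -0.6 0.75;-0.1 0.5 0 0 0 -0.6 0.75;-0.1 0.5 0 0 0 -0.6 0.75;-0.1 0.5 0 0 0 -0.6 0.75;-0.1 0.5 0 0 0 -0.6 0.75;-0.1 0.5 0 0 0 -0.6 0.75;-0.1 0.5 0 0 0 -0.2 0.75;-0.1 0.5 0 0 0 0 0.75;-0.1 0.5 0 0 0 0 0.75;0 0.5 0 0 0 0 0.75;0 0.3 0 0 0 0 0.75;0 0 0 0 0 0 0.75;0 0 0 0 0 0 0.75")

```text
time_s: 39.1
position: [0.5768, 0.3291, 0.1964]
eef_rot: [-0.0, -0.289, 0.957, -0.0]
ft_force: [0.7, -0.5, 0.4]
gripper_width: 0.065
grip_force: 0.0
```

```bash
python3 - <<'E'
from h import *
s=pose()[0];print(s["joint_pos"]);im,d,k=wpack();plan([.4685,.2840,-.0015],213.5);cv2.imwrite("pics/w5.png",im)
E
```

```text
[ 0.1703  0.7471 -1.2661  1.307   0.7058  1.5657  1.1569]
top px [301.  73.] [281, 29, 41, 88, 3472] xy [467.6 283.8] [79.9 39.9] yaw 33.8 z 0.0357 bgr [119 115 123]
top px [144. 127.] [41, 30, 151, 197, 866] xy [594.2 169.8] [205.6  99.2] yaw 53.1 z 0.0373 bgr [96 86 85]
top px [435.  83.] [409, 40, 53, 87, 3520] xy [401.6 401.2] [80.6 39.8] yaw 31.6 z 0.0357 bgr [ 45  52 172]
top px [270. 195.] [234, 159, 73, 73, 2604] xy [589.5 326.1] [40.3 80.5] yaw -11.7 z 0.0355 bgr [146  63 121]
top px [533. 204.] [517, 167, 43, 81, 875] xy [437.3 574.8] [93.4 27.3] yaw 21.5 z 0.0397 bgr [ 73  68 105]
t 39.1 pos [0.5773 0.3284 0.1963] psi -146.5 turn units [-0.0097 -0.0044  0.0018] (alt z -90.0) | then shift units [2.3036 0.4609 3.9556]
```

View pics/w5.png

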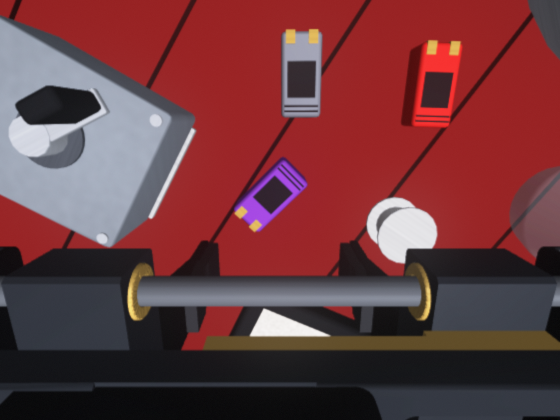

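C is the grey pack at (301,73), with contacts at the top (tool +x). The purple pack (270,195), the red pack (437,83) and the spool (400,230) stay untouched.

Call:
step_arm(targets="0.3 0.06 0 0 0 0 0.75;0.5 0.1 0 0 0 0 0.75;0.5 0.1 0.1 0 0 0 0.75;0.5 0.1 0.2 0 0 0 0.75;0.4 0.1 0.4 0 0 0 0.75;0.12 0 0.5 0 0 0 0.75;0 0 0.5 0 0 0 0.75;0 0 0.6 0 0 0 0.75;0 0 0.6 0 0 0 0.75;0 0 0.5 0 0 0 0.75;0 0 0.44 0 0 0 0.75;0 0 0 0 0 0 0.75;0 0 0 0 0 0 0.75")

```text
time_s: 40.45
position: [0.4676, 0.284, 0.0049]
eef_rot: [-0.0, -0.288, 0.958, 0.0]
ft_force: [0.1, -0.0, -0.6]
gripper_width: 0.0652
grip_force: 0.0
```

```bash
python3 - <<'E'
from h import *
plan([.4676,.2838,.004],213.6)
E
```

```text
t 40.5 pos [0.4676 0.284  0.0049] psi -146.5 turn units [ 0.0011 -0.0008 -0.025 ] (alt z 90.0) | then shift units [ 0.0028 -0.0028  0.0189]
```

Call:
step_arm(targets="0 0 0 0 0 0 0.2;0 0 0 0 0 0 0.2;0 0 0 0 0 0 0.2;0 0 0 0 0 0 0.2;0 0 0 0 0 0 0.2;0 0 0 0 0 0 0.2;0 0 0 0 0 0 0.2;0 0 -0.2 0 0 0 0.2;0 0 -0.3 0 0 0 0.2;0 0 -0.5 0 0 0 0.2;0 0 -0.5 0 0 0.5 0.2;0 0 -0.5 0 0 1 0.2;0 0 -0.2 0 0 1 0.2;0 0 0 0 0 1 0.2;0 0 0 0 0 1 0.2;0 0 0 0 0 1 0.2;0 0 0 0 0 1 0.2;0 0 0 0 0 1 0.2;0 0 0 0 0 1 0.2;0 0 0 0 0 1 0.2", force=50)

```text
time_s: 42.45
position: [0.4666, 0.2849, 0.1154]
eef_rot: [0.0, 0.04, 0.999, 0.0]
ft_force: [0.1, 1.2, -2.4]
gripper_width: 0.0393
grip_force: 50.0
```

Call:
step_arm(targets="0 0 0 0 0 1 0.2;0 0 0 0 0 1 0.2;0 0 0 0 0 1 0.2;0 0 0 0 0 1 0.2;0 0 0 0 0 1 0.2;0 0 0 0 0 1 0.2;0 0 0 0 0 1 0.2;0 0 0 0 0 1 0.2;0 0 0 0 0 1 0.2;0 0 0 0 0 1 0.2;0 0 0 0 0 1 0.2;0 0 0 0 0 1 0.2;0 0 0 0 0 1 0.2;0 0 0 0 0 1 0.2;0 0 0 0 0 1 0.2;0 0 0 0 0 1 0.2;0 0 0 0 0 1 0.2;0 0 0 0 0 1 0.2;0 0 0 0 0 1 0.2;0 0 0 0 0 1 0.2")

```text
time_s: 44.45
position: [0.4664, 0.2851, 0.1153]
eef_rot: [-0.0, 0.673, 0.74, 0.0]
ft_force: [-0.8, -0.7, -1.8]
gripper_width: 0.0389
grip_force: 50.0
```

Call:
step_arm(targets="0 0 0 0 0 1 0.2;0 0 0 0 0 1 0.2;0 0 0 0 0 1 0.2;0 0 0 0 0 1 0.2;0 0 0 0 0 1 0.2;0 0 0 0 0 1 0.2;0 0 0 0 0 1 0.2;0 0 0 0 0 1 0.2;0 0 0 0 0 1 0.2;0 0 0 0 0 1 0.2;0 0 0 0 0 1 0.2;0 0 0 0 0 1 0.2;0 0 0 0 0 1 0.2;0 0 0 0 0 1 0.2;0 0 0 0 0 1 0.2;0 0 0 0 0 1 0.2;0 0 0 0 0 0 0.2")

```text
time_s: 46.15
position: [0.4665, 0.2852, 0.1152]
eef_rot: [-0.0, 0.962, 0.272, 0.0]
ft_force: [-0.2, 0.5, -2.2]
gripper_width: 0.0395
grip_force: 50.0
```

```bash
python3 - <<'E'
from h import *
s=pose()[0];print(s["joint_pos"],s["gripper_width"],s["grip_force"]);plan([*w(-.1,.022),.12],3.9)
E
```

```text
[ 0.0238  0.3201 -0.7674  1.7468  0.2391  1.1705 -1.8318] 0.039542272454638365 49.99981999397278
t 46.1 pos [0.4665 0.2852 0.1152] psi 31.6 turn units [-0.0076 -0.0056  6.9197] (alt z -83.1) | then shift units [ 1.3114  5.9845 -0.0959]
```

Call:
step_arm(targets="0 0 -0.2 0 0 0.85 0.2;0 0 0 0 0 0.85 0.2;0 0.1 0 0 0 0.85 0.2;0 0.2 0 0 0 0.85 0.2;0 0.3 0 0 0 0.85 0.2;0 0.4 0 0 0 0.85 0.2;0 0.5 0 0 0 0.85 0.2;0 0.5 0 0 0 0.85 0.2;0 0.5 0 0 0 0.12 0.2;0.1 0.5 0 0 0 0 0.2;0.1 0.5 0 0 0 0 0.2;0.2 0.5 0 0 0 0 0.2;0.2 0.5 0 0 0 0 0.2;0.2 0.5 0 0 0 0 0.2;0.2 0.5 0 0 0 0 0.2;0.2 0.4 0 0 0 0 0.2;0 0 0 0 0 0 0.2;0 0 0 0 0 0 0.2")

```text
time_s: 47.95
position: [0.5636, -0.0038, 0.1244]
eef_rot: [-0.0, 0.999, 0.033, -0.0]
ft_force: [0.5, 0.6, -2.1]
gripper_width: 0.0394
grip_force: 50.0
```

```bash
python3 - <<'E'
from h import *
s=pose()[0];print(s["joint_pos"],s["gripper_width"],s["grip_force"]);plan([*w(0,.022),.05],3.9)
E
```

```text
[ 0.3691  0.3    -0.522   1.7026  0.1595  1.1819 -1.6993] 0.039350527021709866 49.999138712882996
t 48.0 pos [ 0.5636 -0.0038  0.1244] psi 3.8 turn units [-0.0044  0.0061 -0.0314] (alt z 90.0) | then shift units [1.7672 0.0859 1.4873]
```

Call:
step_arm(targets="0.3 0.02 0 0 0 0 0.2;0.5 0.02 0 0 0 0 0.2;0.5 0.03 0 0 0 0 0.2;0.3 0.01 0 0 0 0 0.2;0.17 0 0 0 0 0 0.2;0 0 0.3 0 0 0 0.2;0 0 0.5 0 0 0 0.2;0 0 0.5 0 0 0 0.2;0 0 0.2 0 0 0 0.2;0 0 0 0 0 0 0.2;0 0 0 0 0 0 0.2")

```text
time_s: 49.05
position: [0.6526, -0.0005, 0.0503]
eef_rot: [-0.0, 0.999, 0.034, 0.0]
ft_force: [0.8, -0.4, -3.3]
gripper_width: 0.0392
grip_force: 50.0
```

```bash
python3 - <<'E'
from h import *
s=pose()[0];print(loc(s["position"]),s["gripper_width"],s["grip_force"]);plan([*w(0,.022),.0155],3.9)
E
```

```text
[0.0007 0.0235] 0.03922677254295029 49.999138712882996
t 49.0 pos [ 0.6526 -0.0005  0.0503] psi 3.9 turn units [ 0.     -0.0117  0.0004] (alt z -90.0) | then shift units [-0.0138  0.0293  0.6956]
```

Call:
step_arm(targets="0 0.03 0.15 0 0 0 0.2;0 0 0.2 0 0 0 0.2;0 0 0.15 0 0 0 0.2;0 0 0.1 0 0 0 0.2;0 0 0.08 0 0 0 0.2;0 0 0 0 0 0 0.2;0 0 0 0 0 0 0.2")

```text
time_s: 49.75
position: [0.6527, -0.0021, 0.0154]
eef_rot: [0.0, 0.999, 0.034, 0.0]
ft_force: [0.0, -0.3, -3.5]
gripper_width: 0.0393
grip_force: 50.0
```

Call:
step_arm(targets="0 0 0 0 0 0 0.54;0 0 0 0 0 0 0.54;0 0 0 0 0 0 0.54;0 0 0 0 0 0 0.54;0 0 -0.2 0 0 0 0.54;0 0 -0.4 0 0 0 0.54;0 0 -0.6 0 0 0 0.54;0 0 -0.6 0 0 0 0.54;-0.3 0 -0.6 0 0 0 0.54;-0.6 0 -0.6 0 0 0 0.3;-0.6 0.3 -0.6 0 0 0 0.3;-0.6 0.4 -0.3 0 0 0 0;-0.6 0.4 0 0 0 0 0;0 0.4 0 0 0 0 0;0 0 0 0 0 0 0;0 0 0 0 0 0 0;0 0 0 0 0 0 0")

```text
time_s: 51.45
position: [0.5233, -0.0849, 0.2107]
eef_rot: [-0.0, 0.999, 0.035, 0.0]
ft_force: [0.1, 1.1, 0.1]
gripper_width: 0.0013
grip_force: 0.0
```

```bash
python3 - <<'E'
from h import *
s=pose()[0];print(s["joint_pos"],s["position"]);im=bays();cv2.imwrite("pics/w6.png",im)
plan([*w(.085,-.248),.16],3.9)
E
```

```text
[ 0.5193  0.1518 -0.4884  1.6767  0.0726  1.3309 -1.4829] [ 0.5233 -0.0849  0.2107]
bay -0.17 local c [  -0.3 -168.5] [80.4 40.7] 0.5 z 45.5 tilt [ 0.005 -0.034]
bay -0.106 local c [   0.8 -105.3] [40.2 80.8] 90.0 z 45.5 tilt [ 0.003 -0.012]
bay -0.042 local c [  0.2 -41.4] [80.2 40.1] 0.2 z 45.5 tilt [0.003 0.001]
bay 0.022 local c [-0.4 22.4] [40.4 81. ] 89.9 z 45.5 tilt [0.002 0.02 ]
knob unseen
t 51.5 pos [ 0.5233 -0.0848  0.2105] psi 4.0 turn units [-0.0065 -0.0019  0.0251] (alt z -90.0) | then shift units [4.3815 3.9231 1.0108]
```

View pics/w6.png

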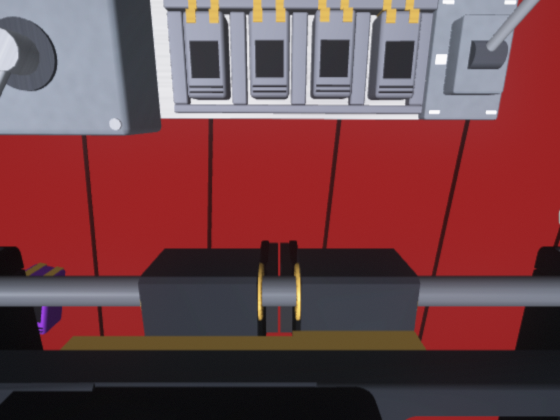

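All four packs lie flat in their bays at (207,58), (268,58), (333,58) and (398,58), contacts on the strips. Next I'll grip the lever knob and swing it to the middle mark.

Call:
step_arm(targets="0.2 0.2 0 0 0 0 0.6;0.4 0.4 0 0 0 0 0.6;0.4 0.4 0 0 0 0 0.6;0.4 0.4 0 0 0 0 0.6;0.4 0.4 0 0 0 0 0.6;0.4 0.4 0 0 0 0 0.6;0.4 0.4 0 0 0 0 0.6;0.4 0.4 0 0 0 0 0.6;0.4 0.4 0 0 0 0 0.6;0.2 0.4 0 0 0 0 0.6;0.1 0.1 0 0 0 0 0.6;0 0 0 0 0 0 0.6;0 0 0 0 0 0 0.6")

```text
time_s: 52.8
position: [0.7208, -0.2669, 0.2103]
eef_rot: [-0.0, 0.999, 0.034, -0.0]
ft_force: [-0.5, 0.1, 0.3]
gripper_width: 0.0521
grip_force: 0.0
```

```bash
python3 - <<'E'
from h import *
s=pose()[0];print(s["joint_pos"],s["gripper_width"]);im,d=read_camera("wrist");knob(calibration("wrist"),d)
for c in("scene","side"):
    im,d=read_camera(c);k=calibration(c);P=cloud(k,d,np.ones(d.shape,bool));L=(P[:,:2]-OS)@RS
    m=(abs(L[:,1]+.248)<.025)&(P[:,2]>.10)&(P[:,2]<.16)&(abs(L[:,0])<.09);print(c,m.sum(),L[m].mean(0),P[m].mean(0)[2],P[m][:,2].max())
plan([*w(.0515,-.248),.0945],3.9)
E
```

```text
[ 0.4842  0.6953 -0.3703  0.9391  0.2334  1.5426 -1.3142] 0.05207069912381201
knob 729 local x mid 0.0438 y -0.2484 ztop 0.1445
scene 60 [ 0.0488 -0.2488] 0.1377237466653477 0.1459358309792107
side 83 [ 0.0377 -0.2438] 0.12801795969739682 0.143565418443366
t 53.0 pos [ 0.7207 -0.2672  0.2111] psi 4.0 turn units [ 0.002  -0.0087  0.0136] (alt z -90.0) | then shift units [0.02   0.016  2.3328]
```

Call:
step_arm(targets="-0.15 0.02 0.3 0 0 0 0.6;0 0 0.5 0 0 0 0.6;0 0 0.5 0 0 0 0.6;0 0 0.5 0 0 0 0.6;0 0 0.3 0 0 0 0.6;0 0 0.14 0 0 0 0.6;0 0 0 0 0 0 0.6;0 0 0 0 0 0 0.1;0 0 0 0 0 0 0.1;0 0 0 0 0 0 0.1;0 0 0 0 0 0 0.1;0 0 0 0 0 0 0.1;0 0 0 0 0 0 0.1;0 0 0 0 0 0 0.1", force=12)

```text
time_s: 54.35
position: [0.7137, -0.2696, 0.0989]
eef_rot: [0.0, 0.999, 0.034, 0.0]
ft_force: [1.0, 0.5, 2.0]
gripper_width: 0.0246
grip_force: 12.0
```

```bash
python3 - <<'E'
from h import *
s=pose()[0];print(loc(s["position"]),s["position"][2],s["gripper_width"],s["grip_force"],s["ft_force"]);plan([*w(0,-.248),.11],3.9)
E
```

```text
[ 0.0433 -0.2491] 0.09887596241549368 0.02460062683326979 12.000143229961395 [0.9614 0.5042 1.9831]
t 54.4 pos [ 0.7137 -0.2696  0.0989] psi 3.9 turn units [ 0.0028 -0.0115  0.0011] (alt z -90.0) | then shift units [-0.8669 -0.022  -0.2225]
```

Call:
step_arm(targets="-0.12 0 -0.05 0 0 0 0.1;-0.15 0 -0.06 0 0 0 0.1;-0.15 0 -0.05 0 0 0 0.1;-0.15 0 -0.03 0 0 0 0.1;-0.15 0 -0.02 0 0 0 0.1;-0.15 0 0 0 0 0 0.1;0 0 0 0 0 0 0.1;0 0 0 0 0 0 0.1;0 0 0 0 0 0 0.1")

```text
time_s: 55.25
position: [0.6693, -0.2725, 0.1097]
eef_rot: [-0.0, 0.999, 0.034, -0.0]
ft_force: [0.7, 1.8, 8.1]
gripper_width: 0.025
grip_force: 12.0
```

```bash
python3 - <<'E'
from h import *
s=pose()[0];print(loc(s["position"]),s["position"][2],s["gripper_width"],s["grip_force"],s["ft_force"])
im,d=read_camera("wrist");k=calibration("wrist");cv2.imwrite("pics/w7.png",im)
im,d=read_camera("side");cv2.imwrite("pics/s7.png",cv2.resize(im[110:210,210:330],None,fx=5,fy=5))
E
```

```text
[-0.0012 -0.249 ] 0.1096607116154189 0.024991388350668414 12.000572383403778 [0.664  1.814  8.0756]
```

View pics/s7.png

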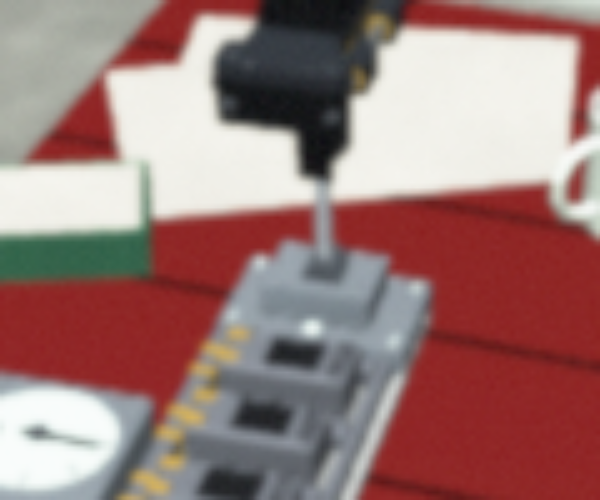

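Call:
step_arm(targets="0 0 -0.03 0 0 0 0.6;0 0 0 0 0 0 0.6;0 0 0 0 0 0 0.6;0 0 0 0 0 0 0.6;0 0 -0.3 0 0 0 0.6;0 0 -0.6 0 0 0 0.6;0 0 -0.7 0 0 0 0.6;0 0 -0.6 0 0 0 0;-0.2 -0.5 0 0 0 0 0;-0.3 -0.7 0 0 0 0 0;-0.3 -0.7 0 0 0 0 0;-0.3 -0.7 0 0 0 0 0;-0.3 -0.7 0 0 0 0 0;-0.3 -0.7 0 0 0 0 0;-0.3 -0.7 0 0 0 0 0;-0.3 -0.7 0 0 0 0 0;-0.3 -0.7 0 0 0 0 0;-0.2 -0.5 0 0 0 0 0;0 -0.5 0 0 0 0 0;0 0 0 0 0 0 0")

```text
time_s: 57.35
position: [0.5056, 0.076, 0.222]
eef_rot: [-0.0, 0.999, 0.037, 0.001]
ft_force: [0.5, 0.2, 0.4]
gripper_width: 0.0007
grip_force: 0.0
```

```bash
python3 - <<'E'
from h import *
s=pose()[0];print(loc(s["position"]),s["position"][2],s["joint_pos"])
def handle(c):
    im,d=read_camera(c);k=calibration(c)
    if c=="wrist": d=d.copy();d[248:]=0
    P=cloud(k,d,np.ones(d.shape,bool));L=(P[:,:2]-OS)@RS
    m=(P[:,2]>.165)&(P[:,2]<.182)&(abs(L[:,0]+.005)<.075)&(abs(L[:,1]-.161)<.075)
    if m.sum()>10: r=cv2.minAreaRect((L[m]*1000).astype(np.float32));print(c,"handle",m.sum(),r)
    m=(P[:,2]>.104)&(P[:,2]<.16)&(abs(L[:,0]+.005)<.03)&(abs(L[:,1]-.161)<.03)
    if m.sum()>10: print("  hub",m.sum(),np.round((L[m].min(0)+L[m].max(0))/2,4),np.ptp(L[m],0),np.percentile(P[m][:,2],[50,99]))
    m=(abs(L[:,1]+.248)<.025)&(P[:,2]>.13)&(P[:,2]<.16)&(abs(L[:,0])<.09);
    if m.sum()>10: print(c,"knob",m.sum(),L[m].mean(0),P[m][:,2].max())
for c in("scene","side","wrist"): handle(c)
plan([*w(-.0575,.146),.12],3.9)
E
```

```text
[-0.1407  0.1099] 0.22199541924072022 [ 0.3369  0.112  -0.6136  1.7007  0.0661  1.3477 -1.7856]
scene handle 42 ((-48.849021911621094, 188.54159545898438), (16.132978439331055, 27.782690048217773), 53.576377868652344)
  hub 180 [-0.005  0.161] [0.0596 0.0591] [0.1205 0.1293]
scene knob 59 [ 0.0063 -0.2484] 0.1566929580165468
side handle 97 ((-51.246124267578125, 191.41249084472656), (15.106527328491211, 27.95362091064453), 50.67078399658203)
  hub 259 [-0.008   0.1671] [0.0528 0.0467] [0.1247 0.1287]
side knob 56 [-0.0004 -0.2419] 0.15691901077877513
wrist handle 1080 ((-50.923377990722656, 189.39242553710938), (16.450923919677734, 28.09156036376953), 54.56206130981445)
  hub 2175 [-0.0104  0.1616] [0.0492 0.0569] [0.1247 0.1267]
t 57.5 pos [0.5065 0.0714 0.2211] psi 3.9 turn units [ 0.0089 -0.0102 -0.0071] (alt z 90.0) | then shift units [ 1.6543 -0.8171  2.0214]
```

Call:
step_arm(targets="0.4 -0.2 0.1 0 0 0 0;0.5 -0.25 0.2 0 0 0 0;0.5 -0.25 0.3 0 0 0 0;0.25 -0.11 0.4 0 0 0 0;0 0 0.5 0 0 0 0;0 0 0.52 0 0 0 0;0 0 0 0 0 0 0;0 0 0 0 0 0 0")

```text
time_s: 58.3
position: [0.586, 0.117, 0.1199]
eef_rot: [0.0, 0.999, 0.033, -0.0]
ft_force: [0.6, 1.2, 1.2]
gripper_width: 0.0003
grip_force: 0.0
```

```bash
python3 - <<'E'
from h import *
s=pose()[0];l=loc(s["position"]);print(l,s["position"][2])
ax=np.array([-.0085,.1608]);q=l-ax;print("r",np.hypot(*q),"theta",np.arctan2(q[1],-q[0]))
t=-.3+np.arange(31)*np.radians(12);p=np.stack([-np.cos(t),np.sin(t)],1)*.051;dl=np.diff(p,axis=0)/.05
print("; ".join("%.2f %.2f"%(a,-b) for a,b in dl))
E
```

```text
[-0.0577  0.1453] 0.11993251711028864
r 0.05161141493041684 theta -0.30501592203647176
-0.04 -0.21; 0.00 -0.21; 0.05 -0.21; 0.09 -0.19; 0.13 -0.17; 0.16 -0.14; 0.19 -0.10; 0.20 -0.06; 0.21 -0.02; 0.21 0.03; 0.20 0.07; 0.18 0.11; 0.16 0.14; 0.12 0.17; 0.08 0.20; 0.04 0.21; -0.00 0.21; -0.05 0.21; -0.09 0.19; -0.13 0.17; -0.16 0.14; -0.19 0.10; -0.20 0.06; -0.21 0.02; -0.21 -0.03; -0.20 -0.07; -0.18 -0.11; -0.16 -0.14; -0.12 -0.17; -0.08 -0.20
```

Call:
step_arm(targets="-0.04 -0.21 0 0 0 0 0;0 -0.21 0 0 0 0 0;0.05 -0.21 0 0 0 0 0;0.09 -0.19 0 0 0 0 0;0.13 -0.17 0 0 0 0 0;0.16 -0.14 0 0 0 0 0;0.19 -0.1 0 0 0 0 0;0.2 -0.06 0 0 0 0 0;0.21 -0.02 0 0 0 0 0;0.21 0.03 0 0 0 0 0;0.2 0.07 0 0 0 0 0;0.18 0.11 0 0 0 0 0;0.16 0.14 0 0 0 0 0;0.12 0.17 0 0 0 0 0;0.08 0.2 0 0 0 0 0;0 0 0 0 0 0 0")

```text
time_s: 59.9
position: [0.6818, 0.1514, 0.1196]
eef_rot: [0.001, 0.999, 0.033, 0.001]
ft_force: [0.3, 0.3, 0.5]
gripper_width: 0.0004
grip_force: 0.2
```

```bash
cat >> h.py <<'E'
AX=np.array([-.0085,.1608])
def crank(cams=("scene","side")):
    s=pose()[0];q=loc(s["position"])-AX;print("t %.1f finger r %.4f th %.3f z %.4f"%(s["time_s"],np.hypot(*q),np.arctan2(q[1],-q[0]),s["position"][2]),s["ft_force"])
    for c in cams:
        im,d=read_camera(c);k=calibration(c)
        if c=="wrist": d=d.copy();d[248:]=0
        P=cloud(k,d,np.ones(d.shape,bool));L=(P[:,:2]-OS)@RS;M=L-AX;f=np.linalg.norm(M-q,axis=1)
        m=(P[:,2]>.128)&(P[:,2]<.18)&(np.linalg.norm(M,axis=1)<.075)&(f>.022)&(np.linalg.norm(M,axis=1)>.03)
        if m.sum()>8: a=np.median(M[m],0);print(c,"handle",m.sum(),a,"th %.3f"%np.arctan2(a[1],-a[0]))
        m=(abs(L[:,1]+.248)<.025)&(P[:,2]>.13)&(P[:,2]<.16)&(abs(L[:,0])<.09)
        if m.sum()>10: print(c,"knob",L[m].mean(0),P[m][:,2].max())
        u,v=proj(k,[*w(.112,-.05),.05]);im2=im[int(v)-30:int(v)+30,int(u)-30:int(u)+30];cv2.imwrite(f"pics/dial_{c}_{s['time_s']:.0f}.png",cv2.resize(im2,None,fx=6,fy=6,interpolation=cv2.INTER_CUBIC))
E
python3 -c "
from h import *
crank()"
```

```text
t 59.9 finger r 0.0502 th 2.895 z 0.1196 [0.2543 0.2592 0.4557]
scene handle 66 [ 0.0599 -0.0151] th -2.895
scene knob [ 0.0058 -0.2485] 0.1554173752018464
side handle 30 [ 0.0335 -0.0085] th -2.893
side knob [-0.0014 -0.2422] 0.15663895082660995
```

Call:
step_arm(targets="0.05 0.21 0 0 0 0 0;0 0.21 0 0 0 0 0;-0.05 0.21 0 0 0 0 0;-0.09 0.19 0 0 0 0 0;-0.13 0.17 0 0 0 0 0;-0.16 0.14 0 0 0 0 0;-0.19 0.1 0 0 0 0 0;-0.2 0.06 0 0 0 0 0;-0.21 0.02 0 0 0 0 0;-0.21 -0.03 0 0 0 0 0;-0.2 -0.07 0 0 0 0 0;-0.18 -0.11 0 0 0 0 0;-0.16 -0.14 0 0 0 0 0;-0.12 -0.17 0 0 0 0 0;-0.08 -0.2 0 0 0 0 0;-0.04 -0.21 0 0 0 0 0;0 -0.21 0 0 0 0 0;0.05 -0.21 0 0 0 0 0;0.09 -0.19 0 0 0 0 0;0.13 -0.17 0 0 0 0 0")

```text
time_s: 62.0
position: [0.5939, 0.1694, 0.1191]
eef_rot: [0.0, 0.999, 0.034, -0.001]
ft_force: [-1.5, -3.4, 1.3]
gripper_width: 0.0003
grip_force: 1.5
```

```bash
python3 -c "
from h import *
crank()"
```

```text
t 62.0 finger r 0.0523 th 0.765 z 0.1191 [-1.5058 -3.3882  1.2949]
scene handle 92 [-0.0109  0.0448] th 1.332
scene knob [ 0.0058 -0.2485] 0.15620225562341683
side handle 25 [-0.0211  0.0602] th 1.234
side knob [-0.0013 -0.242 ] 0.15635444539745946
```

Call:
step_arm(targets="0.16 -0.14 0 0 0 0 0;0.19 -0.1 0 0 0 0 0;0.2 -0.06 0 0 0 0 0;0.21 -0.02 0 0 0 0 0;0.21 0.03 0 0 0 0 0;0.2 0.07 0 0 0 0 0;0.18 0.11 0 0 0 0 0;0.16 0.14 0 0 0 0 0;0.12 0.17 0 0 0 0 0;0.08 0.2 0 0 0 0 0;0.04 0.21 0 0 0 0 0;0 0.21 0 0 0 0 0;-0.05 0.21 0 0 0 0 0;-0.09 0.19 0 0 0 0 0;-0.13 0.17 0 0 0 0 0;-0.16 0.14 0 0 0 0 0;-0.19 0.1 0 0 0 0 0;-0.2 0.06 0 0 0 0 0;-0.21 0.02 0 0 0 0 0;-0.21 -0.03 0 0 0 0 0")

```text
time_s: 64.1
position: [0.6253, 0.0848, 0.1198]
eef_rot: [0.001, 0.999, 0.033, 0.001]
ft_force: [4.3, 1.5, 1.0]
gripper_width: 0.0007
grip_force: 1.9
```

```bash
python3 -c "
from h import *
crank()"
```

```text
t 64.1 finger r 0.0518 th -1.332 z 0.1198 [4.2847 1.5435 1.0262]
scene knob [ 0.0062 -0.2485] 0.15980248523538076
side handle 205 [-0.0379 -0.0318] th -0.698
side knob [-0.0014 -0.2417] 0.15689849661480215
```

Call:
step_arm(targets="-0.2 -0.07 0 0 0 0 0;-0.18 -0.11 0 0 0 0 0;-0.16 -0.14 0 0 0 0 0;-0.12 -0.17 0 0 0 0 0;-0.08 -0.2 0 0 0 0 0;-0.04 -0.21 0 0 0 0 0;0 -0.21 0 0 0 0 0;0.05 -0.21 0 0 0 0 0;0.09 -0.19 0 0 0 0 0;0.13 -0.17 0 0 0 0 0;0.16 -0.14 0 0 0 0 0;0.19 -0.1 0 0 0 0 0;0.2 -0.06 0 0 0 0 0;0.21 -0.02 0 0 0 0 0;0.21 0.03 0 0 0 0 0;0.2 0.07 0 0 0 0 0;0.18 0.11 0 0 0 0 0;0.16 0.14 0 0 0 0 0;0.12 0.17 0 0 0 0 0;0.08 0.2 0 0 0 0 0")

```text
time_s: 66.2
position: [0.6816, 0.1539, 0.1196]
eef_rot: [-0.0, 0.999, 0.034, 0.0]
ft_force: [-2.8, 4.6, 1.3]
gripper_width: 0.0006
grip_force: 2.1
```

```bash
python3 -c "
from h import *
crank()"
```

```text
t 66.2 finger r 0.0509 th 2.846 z 0.1196 [-2.7728  4.591   1.2757]
scene handle 69 [ 0.06   -0.0113] th -2.956
scene knob [ 0.0062 -0.2485] 0.15683900874366707
side handle 41 [ 0.0339 -0.0071] th -2.935
side knob [-0.0012 -0.242 ] 0.155583060678679
```

Call:
step_arm(targets="0.05 0.21 0 0 0 0 0;0 0.21 0 0 0 0 0;-0.05 0.21 0 0 0 0 0;-0.09 0.19 0 0 0 0 0;0 0 0 0 0 0 0;0 0 0 0 0 0 0;0 0 0 0 0 0 0")

```text
time_s: 67.0
position: [0.6792, 0.1125, 0.1194]
eef_rot: [0.0, 0.999, 0.034, -0.0]
ft_force: [-0.1, -0.3, 0.3]
gripper_width: 0.0001
grip_force: 0.0
```

```bash
python3 -c "
from h import *
crank()
import glob
fs=[sorted(glob.glob(f'pics/dial_{c}_*.png'),key=lambda f:int(f.split('_')[-1][:-4]))[-1] for c in('scene','side')];print(fs)
cv2.imwrite('pics/dials.png',np.hstack([cv2.imread(f) for f in fs]))"
```

```text
t 67.0 finger r 0.0508 th -2.596 z 0.1194 [-0.0627 -0.3006  0.3225]
scene handle 33 [ 0.0342 -0.0529] th -2.145
scene knob [ 0.0062 -0.2485] 0.15856757001684518
side handle 107 [ 0.0174 -0.0326] th -2.062
side knob [-0.0013 -0.2422] 0.15948718850870647
['pics/dial_scene_67.png', 'pics/dial_side_67.png']
```

View pics/dials.png

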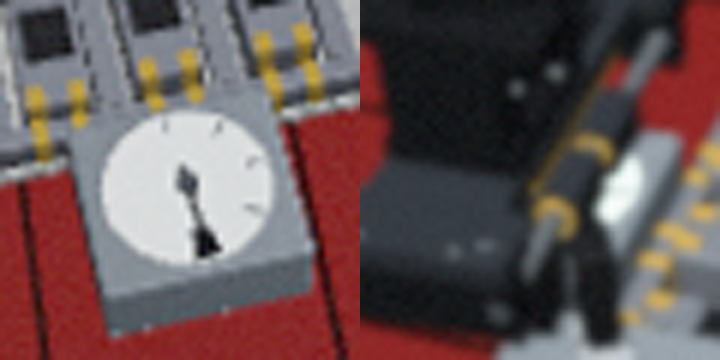

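The pointer sits in the broad black sector (205,245 in the crop), and the crank is at about 16.75 rad. Next I'll pull the lever off.

Call:
step_arm(targets="0.05 -0.1 0 0 0 0 0;0 0 -0.4 0 0 0 0;0 0 -0.6 0 0 0 0;0 0 -0.6 0 0 0 0;0 0 -0.3 0 0 0 0;0 0.4 0 0 0 0 0.6;0 0.7 0 0 0 0 0.6;0 0.7 0 0 0 0 0.6;0 0.7 0 0 0 0 0.6;0 0.7 0 0 0 0 0.6;0 0.7 0 0 0 0 0.6;0 0.7 0 0 0 0 0.6;0 0.7 0 0 0 0 0.6;0 0.7 0 0 0 0 0.6;-0.3 0.7 0 0 0 0 0.6;-0.3 0.5 0 0 0 0 0.6;0 0 0 0 0 0 0.6;0 0 0 0 0 0 0.6")

```text
time_s: 68.9
position: [0.6757, -0.2435, 0.2137]
eef_rot: [-0.0, 0.999, 0.033, -0.0]
ft_force: [-0.2, 0.7, -0.3]
gripper_width: 0.0522
grip_force: 0.0
```

```bash
python3 - <<'E'
from h import *
s=pose()[0];print(s["joint_pos"],s["gripper_width"],loc(s["position"]));plan([*w(-.0005,-.249),.11],3.9)
im,d=read_camera("wrist");knob(calibration("wrist"),d)
E
```

```text
[ 0.5859  0.5884 -0.5044  1.1234  0.2723  1.4933 -1.3704] 0.0522487583285809 [ 0.0072 -0.2205]
t 68.9 pos [ 0.6757 -0.2435  0.2137] psi 3.8 turn units [-0.005   0.0107 -0.0177] (alt z 90.0) | then shift units [-0.1548  0.5697  2.0748]
knob 776 local x mid 0.0019 y -0.2461 ztop 0.1559
```

Call:
step_arm(targets="-0.1 0.3 0 0 0 0 0.6;-0.05 0.27 0 0 0 0 0.6;0 0 0.3 0 0 0 0.6;0 0 0.5 0 0 0 0.6;0 0 0.5 0 0 0 0.6;0 0 0.5 0 0 0 0.6;0 0 0.27 0 0 0 0.6;0 0 0 0 0 0 0.6;0 0 0 0 0 0 0.1;0 0 0 0 0 0 0.1;0 0 0 0 0 0 0.1;0 0 0 0 0 0 0.1;0 0 0 0 0 0 0.1;0 0 0 0 0 0 0.1;0 0 0 0 0 0 0.1", force=15)

```text
time_s: 70.45
position: [0.6708, -0.2723, 0.1117]
eef_rot: [0.0, 0.999, 0.034, 0.001]
ft_force: [-0.2, 0.2, 4.3]
gripper_width: 0.0248
grip_force: 15.0
```

```bash
python3 - <<'E'
from h import *
s=pose()[0];print(loc(s["position"]),s["position"][2],s["gripper_width"],s["grip_force"],s["ft_force"]);plan([*w(-.051,-.249),.0945],3.9)
E
```

```text
[ 0.0004 -0.2489] 0.11168423475319587 0.024757773718949917 15.000440776348114 [-0.1758  0.2236  4.3044]
t 70.5 pos [ 0.6708 -0.2723  0.1117] psi 3.9 turn units [ 0.0096 -0.015  -0.0037] (alt z 90.0) | then shift units [-1.0272  0.0011  0.3437]
```

Call:
step_arm(targets="-0.15 0 0 0 0 0 0.1;-0.15 0 0.02 0 0 0 0.1;-0.15 0 0.03 0 0 0 0.1;-0.15 0 0.05 0 0 0 0.1;-0.15 0 0.06 0 0 0 0.1;-0.15 0 0.08 0 0 0 0.1;-0.12 0 0.07 0 0 0 0.1;0 0 0 0 0 0 0.1;0 0 0 0 0 0 0.1;0 0 0 0 0 0 0.1")

```text
time_s: 71.45
position: [0.6193, -0.2757, 0.0955]
eef_rot: [0.0, 0.999, 0.034, -0.0]
ft_force: [-5.0, -0.4, 5.7]
gripper_width: 0.0246
grip_force: 15.0
```

```bash
python3 - <<'E'
from h import *
s=pose()[0];print(loc(s["position"]),s["position"][2],s["gripper_width"],s["grip_force"],s["ft_force"])
E
```

```text
[-0.0513 -0.2488] 0.09553103150700257 0.02464813610253501 15.000549852848053 [-5.0218 -0.3647  5.7199]
```

Release, retreat and check.

Call:
step_arm(targets="0 0 0 0 0 0 0.6;0 0 0 0 0 0 0.6;0 0 0 0 0 0 0.6;0 0 0 0 0 0 0.6;0 0 -0.3 0 0 0 0.6;0 0 -0.6 0 0 0 0.6;0 0 -0.7 0 0 0 0.6;-0.3 -0.2 -0.7 0 0 0 0.6;-0.6 -0.3 -0.3 0 0 0 0.6;-0.6 -0.4 0 0 0 0 0.6;-0.5 -0.4 0 0 0 0 0.6;0 -0.4 0 0 0 0 0.6;0 0 0 0 0 0 0.6;0 0 0 0 0 0 0.6")

```text
time_s: 72.85
position: [0.5147, -0.1974, 0.2264]
eef_rot: [0.0, 0.999, 0.035, 0.001]
ft_force: [1.0, -0.2, 0.3]
gripper_width: 0.0521
grip_force: 0.0
```

```bash
python3 - <<'E'
from h import *
bays();crank()
im,d=read_camera("side");k=calibration("side");P=cloud(k,d,np.ones(d.shape,bool));L=(P[:,:2]-OS)@RS
for c in("scene","side"):
    im,d=read_camera(c);k=calibration(c);P=cloud(k,d,np.ones(d.shape,bool));L=(P[:,:2]-OS)@RS
    m=(abs(L[:,1]+.248)<.025)&(P[:,2]>.105)&(P[:,2]<.16)&(abs(L[:,0])<.09);print(c,"knob",m.sum(),L[m].mean(0),P[m][:,2].max())
cv2.imwrite("pics/end.png",cv2.resize(cv2.imread("pics/side0.png")*0+im,None,fx=1,fy=1)[80:320,150:430])
E
```

```text
bay -0.17 local c [  -2.1 -168.8] [77.1 40. ] 0.2 z 45.5 tilt [0.002 0.002]
bay -0.106 local c [   0.8 -101.7] [40.4 75.1] 87.8 z 45.5 tilt [0.004 0.012]
bay -0.042 local c [ -1.3 -41.8] [77.7 40.8] 0.1 z 45.5 tilt [0.004 0.036]
bay 0.022 local c [-2.1 21.5] [40.7 77.7] 90.0 z 45.5 tilt [0.004 0.046]
knob 902 local x mid -0.0484 y -0.2458 ztop 0.1412
t 72.9 finger r 0.3545 th -1.159 z 0.2259 [ 0.3011 -0.4531  0.1408]
scene handle 105 [ 0.0311 -0.0456] th -2.170
scene knob [-0.0458 -0.248 ] 0.14330640852436427
side handle 164 [ 0.0204 -0.0322] th -2.134
side knob [-0.0515 -0.2436] 0.14214513215839397
scene knob 73 [-0.0426 -0.2485] 0.14315873927945
side knob 74 [-0.0492 -0.2423] 0.14305923805486187
```

View pics/end.png

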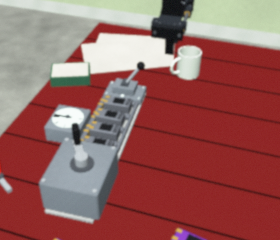

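The lever reads about 0.05 rad, the dial is full and all packs are seated flat. One shifted 4 mm sideways, still within tolerance. I'll hand in now.

```bash
python3 -c "
from station import *
print(job_done())"
```

```text
the job is handed in; nothing more can be done
None
```

The job is handed in, with no verdict returned: all four packs measured flat in their bays with contacts on the strips, the dial read full (crank about 16.7 rad) with the lever upright throughout, the lever is off (about 0.05 rad), and I never went near the mug or spool.

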